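# Put the whetstone away through the spring flap of its dust box

### The job

Put the whetstone away in the wooden dust box: slide the red-handled bolt aside to clear the port, push the stone lengthwise through the spring flap until it has dropped onto the box's floor and the flap has swung shut behind it, then slide the bolt fully back in front of the flap. Leave everything else on the table where it is.

Things in the scene. Friction and masses are not known exactly. Their poses are not given: they have to be found in the camera images.
- whetstone: two-grit whetstone, a plain bar 40 x 110 x 17 mm (own x, y, z), sand-coloured above and grey below, 0.13 to 0.27 kg. Origin: centre of its underside; z up; its long axis is y. It lies flat on the table, to the left or to the right of the box's sill (it and the blue ink tube swap places).
- stone_box: low light-wood dust box fixed to the table, clear roof, port in its front. Origin: on the table under the port's middle, in the outer front face; x points into the box (away from the robot), y to its left, z up. Box: x 0 to 172 mm, 85 mm to either side, 78 mm high, front wall 8 mm thick. Before it a level wooden sill, y -55 to 55 mm, top at z 14 mm, runs from x -140 mm through the port to the step.
- port (a point): middle of the port's lower edge, on the sill in the box's outer front face; axes as the box. The port is 66 mm wide and 54 mm high. What pushes the stone must reach 10 mm or more in under this wall, which stops an upright gripper: tilt the fingers forward 30 to 45 degrees and move the arm along the box's x.
- step (a point): middle of the sill's inner edge, 10 mm inside the front face (z 14 mm); behind it the floor is 8 mm lower, 154 mm long, 154 mm wide. Pushed over it, the stone tips: its front drops, its rear end rises up to 8 mm, then sinks until it slides off the step and lies flat, its top low enough for the flap to shut. Fingertips about 12 mm above the sill stay behind its end all the way.
- flap (a joint): angle (rad) of the orange spring flap in the port: 0 = shut, hanging upright; grows to 1.5 as its lower edge swings into the box. Hinged along its top, 67 mm above the table, 5 mm behind the outer front face; 63 mm wide, lower edge 10 mm above the sill (the dark strip below gives way). A light spring (under 1.5 N at the lower edge) shuts it.
- bolt (a joint): how far (m) the bolt is slid to the box's left (+y): 0 = fully shut, its dark 20 mm wide tongue hangs before the port's middle (4.5 to 8.5 mm in front of the front face, from z 19 mm up) and bars the stone; 0.065 = fully aside; from 0.045 on the port is clear. Friction (about 1.5 N) keeps it where it is left.
- bolt_grip (a point): point to grip on the bolt's red fin, which stands on top of the box's front edge: 14 mm wide (along the box's y, pinch it so), 24 mm along x, from z = 86 to 112 mm above the table; this point is its middle, at z = 102 mm, 4.5 mm behind the front face, and moves with the bolt
- ink_tube_0: blue ink tube lying, 33 x 104 x 22 mm; origin under its middle; bystander
- ink_tin_0: tin of black ink, 65 mm across, 37 mm high; origin under its middle; bystander
- ink_tin_1: tin of red ink, 65 mm across, 37 mm high; origin under its middle; bystander
- ink_tube_1: yellow ink tube lying, 33 x 104 x 22 mm; origin under its middle; bystander
- eraser: blue and white eraser, 23 x 44 x 12 mm, in front of the sill; origin under its middle; bystander
- masking_tape: roll of masking tape lying flat, 92 mm across, 24 mm high; origin under its middle; bystander

How it is judged:
On the way, in this order (a step that is already met when the one before it is completed fails the run):
1. the bolt is slid aside so that the port is clear (value of joint bolt above 0.045 m), for 0.2 s.
2. the whetstone stands in the port and holds the flap open (value of joint flap above 0.2 rad and x of whetstone in the frame of stone_box between -0.045 and 0.06 m and y of whetstone in the frame of stone_box between -0.03 and 0.03 m and z of whetstone in the frame of stone_box below 0.04 m), for 0.1 s.
3. the whetstone lies on the floor of the box and the flap has swung shut behind it (x of whetstone in the frame of stone_box between 0.06 and 0.115 m and y of whetstone in the frame of stone_box between -0.06 and 0.06 m and z of whetstone in the frame of stone_box below 0.01 m and angle between whetstone's own z axis and vertical below 0.08 rad and value of joint flap below 0.08 rad), for 0.2 s.
At the end, for the whole second after the job is handed in: the whetstone lies flat and still on the floor inside the box, wholly past the step, the flap is shut (within 0.08 rad) and the bolt is back in front of it (within 10 mm of fully shut) (all of step 3 and value of joint bolt below 0.01 m and linear speed of whetstone below 0.02 m/s); the robot touches nothing.
It fails at once if a bystander is shifted by more than 25 mm (distance of any of ink_tube_0, ink_tin_0, ink_tin_1, ink_tube_1, eraser, masking_tape from where it was at the start of the episode above 0.025 m).
It also fails if it takes over 72 s, if anything falls off the work surface, if the arm or the gripper's body presses on something with over 40 N, if the wrist force passes 120 N, or if a joint passes its speed limit or range.

### The arm

A 6-joint arm with a two-finger parallel gripper is mounted at the origin on a cart in front of the work surface, level with it; the furniture and walls round the work are solid. World frame = base frame: x ahead of the robot, y to its left, z up, the work surface at z = 0. Lengths are in m, angles in rad, forces in N, time in s.
With the tool pointing down it reaches from about 0.35 to 0.775 m from the base axis. Payload 7.3 kg.
Tool frame: the origin (TCP) lies on the front face of the gripper's body, between the roots of the fingers; the fingertips stand 66 mm ahead of it and the grasp point (between the pads) lies 47 mm ahead of it; z points along the fingers, y is the direction in which the jaws open and shut (so a half turn about z gives the same grasp; the last joint's range is limited). The gripper opens to 92 mm and grips with 3 to 60 N. Pads are 19 mm wide; open, the fingers measure 130 mm over their backs; the gripper's body (75 mm by 190 mm) begins 47 mm behind the grasp point.
Start: joints at [-1.492, 0.342, 1.524, -0, 1.275, -0.146], TCP at [0.117, -0.512, 0.292] pointing down, gripper open.
Joint ranges: [-2.53, 2.53], [-0.77, 2.02], [0.04, 2.7], [-1, 4.14], [0.28, 2.66], [-3.11, 3.11]. Speed limits (rad/s): [2.57, 2.57, 3.14, 3.14, 3.14, 3.14].

### API

Orientations are given as [roll, pitch, yaw] about the fixed x, y, z axes, in that order (R = Rz(yaw) Ry(pitch) Rx(roll)).
In Python, from cell import observe, read_camera, hand_in, search_frame, tip_of gives the robot as it stands. The module is installed in compiled form; this text tells all that it offers.
- The arm moves only by the tool apply_moves, never from a script. Its argument "motion" is a list of rows, each an object with "offset": the shift along the tool's x, y, z in mm, a list of three; "rotation": the turn, a rotation vector about the tool's x, y, z in rad, a list of three. In form: [{"offset": [x, y, z], "rotation": [rx, ry, rz]}, ...]. A call has 1 to 12 rows; each row shifts and turns the pose as measured when the row begins, along the tool's axes as they then stand; what a row does not reach is not made up. A row lasts 1/12 s, in which the tool goes at most 41.7 mm and 7.16 degrees, less where a joint would pass 70% of its speed; a pose out of reach is approached as far as the arm can. A call with a gripper value outside its range is refused whole. "grip" is the closure, from 0 (fully open) to 1 (shut), set as the call begins (left out, the last holds). The fingers move at their own pace and stop on an object; "grip_force" is the grip in N (left out, the last holds). Time passes only in rows, so rows that do not move let the fingers close. It gives the time, the measured TCP pose, the force and the opening at its end, in the units of the state.
- observe(): the state, without advancing time (a new reading comes with each control period).
- read_camera(name): name is "scene" or "top"; returns a dict with "img" (420x560x3 uint8, red, green, blue), "camera_matrix" (3x3 intrinsics, pixels), "R" (3x3) and "t" (3): a world point X has camera coordinates R X + t. Camera axes: x right, y down, z forward; pixel columns grow to the right and rows downward; lengths in m; the calibration is good to about 2 mm. A picture is of the moment at which its call begins. There is no depth.
- hand_in(): hands the job in, once; it reports no verdict.
Trained networks look in a picture, given as the dict that the camera call returned (one of the last four; its "shot" number tells which), for a name from the list of things; names that differ only in an ending like _2 or _b are one class to them, and where a whole thing is asked for, a point or a joint stands for the part that bears it (a point fixed in the world has none). Each returns a list of dicts, best first, with "score" (0 to 1); they miss things now and then, are a little off and sometimes report something else, mostly with a low value. They report only what shows in the picture. A call takes as long as a camera call.
- search_frame(query, picture): "location" ([x, y, z] in m, in world coordinates, good to about 4 mm: the middle of the surface that is visible of it).
- tip_of(query, picture): "location" ([x, y, z] in m, in world coordinates, good to about 4 mm: a listed point, or the origin of a listed thing).
The state is a dict: "time": time; "qpos": joint angles; "qvel": joint speeds; "joint_efforts": joint torques, N m; "tool_pos": TCP position; "tool_rot": TCP orientation; "contact_force": force on the tool from outside, world axes, zero at the start; "torque": the same for the moment, N m; "opening": finger opening in m.
Only numpy, scipy, OpenCV 4.12 (cv2) and the standard library are available. Lean on these libraries where they do the work, as an engineer would, in place of code of your own. Each camera call takes 0.05 s, during which the arm holds its last target.

## Working session

There is one attempt and no reset: what is moved stays moved. The work goes in short steps, Python scripts to look and compute and a tool call to move; the robot and the scene stay as the last step left them, time stands still between calls to the robot, and variables do not carry over. Pictures are saved under pics/ and viewed, and the job is handed in when it is done.

Besides the shell and the picture viewer there is one more tool, called as name(argument=value, ...), one argument or row to a line, values as JSON. apply_moves: Moves the arm, as the interface text tells. Its arguments: {"type":"object","properties":{"motion":{"type":"array"},"grip":{"type":"number"},"grip_force":{"type":"number"}},"required":["motion"]}

```bash
mkdir -p pics
python3 - <<'E'
from cell import *
import cv2,numpy as np
s=observe()
for k in s: print(k,np.round(s[k],4) if not isinstance(s[k],dict) else s[k])
for c in ["scene","top"]:
    p=read_camera(c); cv2.imwrite(f"pics/{c}0.png",cv2.cvtColor(p["img"],cv2.COLOR_RGB2BGR))
    print(c,p["camera_matrix"].tolist(),np.round(p["R"],4).tolist(),np.round(p["t"],4).tolist())
    for q in ["whetstone","stone_box","port","step","bolt_grip","ink_tube_0","eraser","ink_tin_0","ink_tin_1","ink_tube_1","masking_tape"]:
        print(q,"tip",[(np.round(d["location"],4).tolist(),round(d["score"],2)) for d in tip_of(q,p)[:2]])
E
```

```text
time 0.0
qpos [-1.492   0.3427  1.5251  0.      1.2754 -0.146 ]
qvel [-0.0015 -0.0012 -0.0008 -0.001  -0.0013  0.0001]
joint_efforts [-3.40000e-03 -4.31247e+01 -2.44223e+01  7.15000e-02  5.61000e-02
 -1.00000e-04]
tool_pos [ 0.117  -0.5115  0.2915]
tool_rot [-3.1401e+00 -2.0000e-04  2.2480e-01]
contact_force [ 0.7466 -0.091  -0.5985]
torque [-0.0019  0.0492 -0.0235]
opening 0.092
scene [[502.5457513995721, 0.0, 287.56513718148324], [0.0, 502.5457513995721, 207.6320429822851], [0.0, 0.0, 1.0]] [[-0.9056, -0.4237, -0.0212], [-0.1666, 0.4013, -0.9007], [0.3901, -0.8121, -0.434]] [0.5031, 0.1629, 1.5721]
whetstone tip [([0.5075, -0.3219, -0.0006], 0.56)]
stone_box tip [([0.6549, -0.0047, -0.0008], 0.78)]
port tip [([0.6538, -0.0034, 0.0119], 0.87)]
step tip [([0.6644, -0.0038, 0.0133], 0.92)]
bolt_grip tip [([0.6592, 0.0033, 0.1058], 0.5), ([0.6651, -0.0038, 0.0153], 0.16)]
ink_tube_0 tip [([0.5329, 0.2874, 0.0016], 0.54), ([0.6531, -0.3053, 0.0011], 0.51)]
eraser tip [([0.5349, 0.2877, 0.0009], 0.73), ([0.3609, -0.0299, -0.003], 0.48)]
ink_tin_0 tip [([0.4022, 0.4599, 0.0044], 0.76), ([
[... 440 characters left out ...]
54]] [0.0187, 0.5416, 1.4925]
whetstone tip [([0.5088, -0.3249, 0.0007], 0.67)]
stone_box tip [([0.6545, -0.0024, 0.0026], 0.9)]
port tip [([0.653, -0.0059, 0.0147], 0.76)]
step tip [([0.6633, -0.0032, 0.0153], 0.64)]
bolt_grip tip [([0.6579, -0.0021, 0.099], 0.57)]
ink_tube_0 tip [([0.5391, 0.2868, 0.0017], 0.58), ([0.6477, -0.3037, 0.0018], 0.53)]
eraser tip []
ink_tin_0 tip [([0.6664, 0.3152, -0.0012], 0.9), ([0.3954, 0.4576, 0.0025], 0.6)]
ink_tin_1 tip [([0.6664, 0.3152, -0.0012], 0.9), ([0.3954, 0.4576, 0.0025], 0.6)]
ink_tube_1 tip [([0.5391, 0.2868, 0.0017], 0.58), ([0.6477, -0.3037, 0.0018], 0.53)]
masking_tape tip [([0.354, -0.4049, 0.0009], 0.86), ([0.667, 0.3129, -0.0001], 0.33)]
```

View pics/scene0.png

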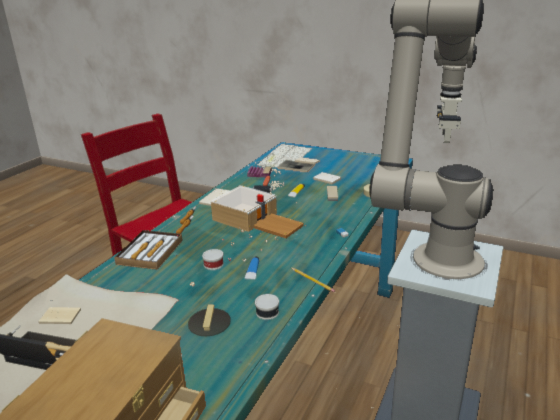

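View pics/top0.png

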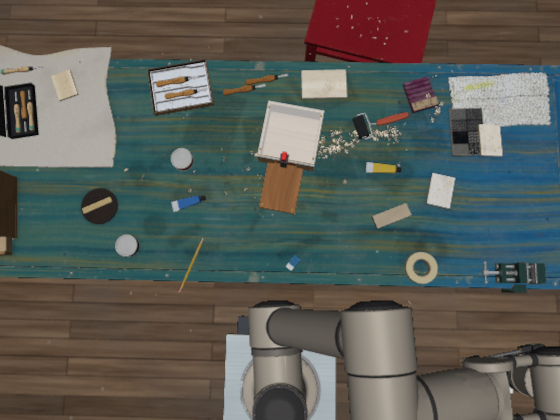

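The top view shows the whetstone at about (391,216), the box at (292,133) with its sill at (281,187), the red fin at (284,156), and the blue tube at (188,202). The sill is slightly yawed. Next I'll zoom in on the stone and the box.

Run:
```python
import cv2
a=cv2.imread("pics/top0.png")
cv2.imwrite("pics/t_box.png",cv2.resize(a[95:220,250:335],None,fx=4.8,fy=4.8,interpolation=cv2.INTER_CUBIC)[:600])
cv2.imwrite("pics/t_st.png",cv2.resize(a[190:240,360:425],None,fx=10,fy=10,interpolation=cv2.INTER_CUBIC))
```

```text
(no output)
```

View pics/t_box.png

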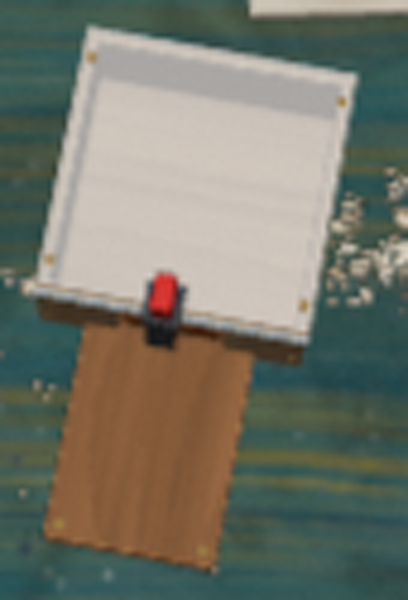

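View pics/t_st.png

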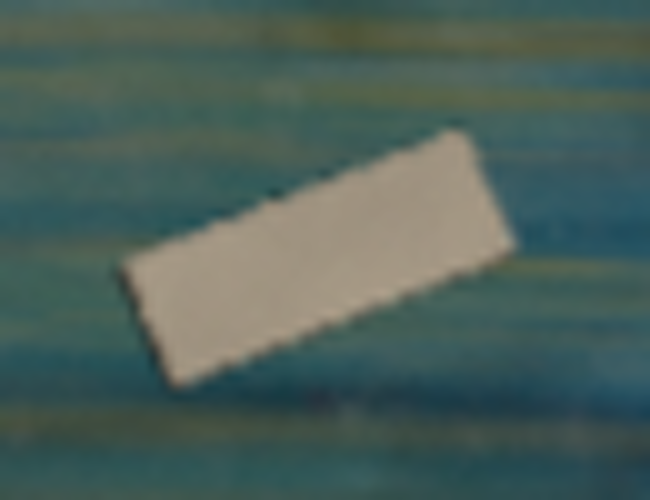

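```bash
cat > h.py <<'E'
import numpy as np,cv2
from scipy.optimize import least_squares
from scipy.spatial.transform import Rotation as Rn
def proj(p,X):
    c=np.asarray(X)@np.array(p["R"]).T+np.array(p["t"]); u=c@np.array(p["camera_matrix"]).T
    return u[:,:2]/u[:,2:]
def fit(p,uv,loc,x0):
    loc=np.array(loc,float);uv=np.array(uv)
    def W(q): c,s=np.cos(q[2]),np.sin(q[2]); return np.c_[q[0]+c*loc[:,0]-s*loc[:,1],q[1]+s*loc[:,0]+c*loc[:,1],loc[:,2]]
    r=least_squares(lambda q:(proj(p,W(q))-uv).ravel(),x0)
    return r.x,np.round(r.fun.reshape(-1,2),2)
E
python3 - <<'E'
from h import *; from cell import *
p=read_camera("top")
f=4.8
def un(l,o,f): return [(o[0]+(u+.5)/f-.5,o[1]+(v+.5)/f-.5) for u,v in l]
uv=un([(45,538),(215,571),(90,27),(357,73),(308,343),(35,292)],(250,95),f)
loc=[(-.14,.055,.014),(-.14,-.055,.014),(.172,.085,.078),(.172,-.085,.078),(0,-.085,.078),(0,.085,.078)]
print("box",fit(p,uv,loc,[.654,-.003,-.15]))
uv=un([(120,262),(457,127),(517,245),(176,387)],(360,190),10)
# left end = +y world
loc=[(.02,.055,.017),(.02,-.055,.017),(-.02,-.055,.017),(-.02,.055,.017)]
print("stone",fit(p,uv,loc,[.508,-.323,-.3]))
E
```

```text
box (array([ 0.65328364, -0.00431141, -0.16675156]), array([[-0.38,  0.18],
       [ 0.22,  0.06],
       [-0.34, -0.01],
       [ 0.22,  0.4 ],
       [ 0.27, -0.4 ],
       [-0.02, -0.23]]))
stone (array([ 0.50730889, -0.32329892,  0.41031962]), array([[ 0.13,  0.09],
       [ 0.11, -0.24],
       [-0.27,  0.21],
       [ 0.03, -0.06]]))
```

```bash
cat >> h.py <<'E'
BOX=np.array([.6535,-.0040,0.]); BY=-.167
def b2w(l): return BOX+Rn.from_euler("z",BY).apply(l)
def w2b(w): return Rn.from_euler("z",BY).inv().apply(np.array(w)-BOX)
def toolR(yaw,tilt=0):  # tilt: fingers lean forward along heading yaw
    return Rn.from_euler("z",yaw)*Rn.from_euler("y",-tilt)*Rn.from_euler("x",np.pi)
def cur():
    from cell import observe
    s=observe(); return np.array(s["tool_pos"]),Rn.from_euler("xyz",s["tool_rot"]),s
def plan(tp,tR,n,nr=None):
    """n rows translate, the rotation spread over the same rows"""
    p,R,s=cur(); rv=(R.inv()*tR).as_rotvec(); d=(np.array(tp)-p)/n
    for i in range(n):
        Ri=R*Rn.from_rotvec(rv*i/n)
        o=Ri.inv().apply(d)*1000
        if i in(0,n//2,n-1) or np.linalg.norm(rv)>.02: print(i,"off",np.round(o,1),"rot",np.round(rv/n,4))
    print("total tool-frame at start",np.round(R.inv().apply(np.array(tp)-p)*1000,1),"rv",np.round(rv,4))
def st():
    p,R,s=cur(); a=R.apply([0,0,1]); tip=p+.066*a
    print("t",round(s["time"],2),"tcp",np.round(p,4),"rot",np.round(s["tool_rot"],4),"F",np.round(s["contact_force"],1),"open",round(s["opening"],4))
    print(" tip box",np.round(w2b(tip),4),"tcp box",np.round(w2b(p),4),"q",np.round(s["qpos"],3))
E
python3 - <<'E'
from h import *
print(b2w([.0045,0,.102]))
# rotation only sanity
plan([.658,-.005,.25],toolR(BY),22)
E
```

```text
[ 0.6579374  -0.00474801  0.102     ]
0 off [ 29.1 -17.    1.9] rot [ 0.     -0.      0.0178]
1 off [ 28.8 -17.5   1.9] rot [ 0.     -0.      0.0178]
2 off [ 28.5 -18.    1.9] rot [ 0.     -0.      0.0178]
3 off [ 28.2 -18.5   1.9] rot [ 0.     -0.      0.0178]
4 off [ 27.8 -19.    1.9] rot [ 0.     -0.      0.0178]
5 off [ 27.5 -19.5   1.9] rot [ 0.     -0.      0.0178]
6 off [ 27.1 -20.    1.9] rot [ 0.     -0.      0.0178]
7 off [ 26.8 -20.5   1.9] rot [ 0.     -0.      0.0178]
8 off [ 26.4 -20.9   1.9] rot [ 0.     -0.      0.0178]
9 off [ 26.  -21.4   1.9] rot [ 0.     -0.      0.0178]
10 off [ 25.6 -21.9   1.9] rot [ 0.     -0.      0.0178]
11 off [ 25.2 -22.3   1.9] rot [ 0.     -0.      0.0178]
12 off [ 24.8 -22.8   1.9] rot [ 0.     -0.      0.0178]
13 off [ 24.4 -23.2   1.9] rot [ 0.     -0.      0.0178]
14 off [ 24.  -23.6   1.9] rot [ 0.     -0.      0.0178]
15 off [ 23.6 -24.1   1.9] rot [ 0.     -0.      0.0178]
16 off [ 23.2 -24.5   1.9] rot [ 0.     -0.      0.0178]
17 off [ 22.7 -24.9   1.9] rot [ 0.     -0.      0.0178]
18 off [ 22.3 -25.3   1.9] rot [ 0.     -0.      0.0178]
19 off [ 21.8 -25.7   1.9] rot [ 0.     -0.      0.0178]
20 off [ 21.4 -26.1   1.9] rot [ 0.     -0.      0.0178]
21 off [ 20.9 -26.4   1.9] rot [ 0.     -0.      0.0178]
total tool-frame at start [ 640.3 -373.5   42.2] rv [ 1.000e-04 -0.000e+00  3.918e-01]
```

apply_moves(
  motion=[
    {"offset":[29,-17,2],"rotation":[0,0,0.018]},
    {"offset":[29,-17,2],"rotation":[0,0,0.018]},
    {"offset":[28,-18,2],"rotation":[0,0,0.018]},
    {"offset":[28,-18,2],"rotation":[0,0,0.018]},
    {"offset":[28,-19,2],"rotation":[0,0,0.018]},
    {"offset":[27,-19,2],"rotation":[0,0,0.018]},
    {"offset":[27,-20,2],"rotation":[0,0,0.018]},
    {"offset":[27,-20,2],"rotation":[0,0,0.018]},
    {"offset":[26,-21,2],"rotation":[0,0,0.018]},
    {"offset":[26,-21,2],"rotation":[0,0,0.018]},
    {"offset":[26,-22,2],"rotation":[0,0,0.018]},
    {"offset":[25,-22,2],"rotation":[0,0,0.018]},
  ],
  grip=0,
)

```text
time: 2.25
tool_pos: [0.4214, -0.2334, 0.2671]
tool_rot: [3.135, -0.001, -0.014]
contact_force: [0.3, -1.3, -0.3]
opening: 0.0919
```

Run:
```python
from h import *
st(); plan([.658,-.005,.22],toolR(BY),12)
```

```text
t 2.25 tcp [ 0.4214 -0.2334  0.2671] rot [ 3.1351e+00 -1.4000e-03 -1.3700e-02] F [ 0.3 -1.3 -0.3] open 0.0919
 tip box [-0.1906 -0.2652  0.2011] tcp box [-0.1908 -0.2648  0.2671] q [-0.663  0.284  1.682 -0.005  1.17   0.923]
0 off [ 19.5 -19.3   3.8] rot [ 0.0005 -0.0002  0.0128]
1 off [ 19.2 -19.6   3.8] rot [ 0.0005 -0.0002  0.0128]
2 off [ 19.  -19.8   3.8] rot [ 0.0005 -0.0002  0.0128]
3 off [ 18.7 -20.1   3.8] rot [ 0.0005 -0.0002  0.0128]
4 off [ 18.4 -20.3   3.9] rot [ 0.0005 -0.0002  0.0128]
5 off [ 18.2 -20.5   3.9] rot [ 0.0005 -0.0002  0.0128]
6 off [ 17.9 -20.7   3.9] rot [ 0.0005 -0.0002  0.0128]
7 off [ 17.7 -21.    3.9] rot [ 0.0005 -0.0002  0.0128]
8 off [ 17.4 -21.2   3.9] rot [ 0.0005 -0.0002  0.0128]
9 off [ 17.1 -21.4   3.9] rot [ 0.0005 -0.0002  0.0128]
10 off [ 16.8 -21.6   3.9] rot [ 0.0005 -0.0002  0.0128]
11 off [ 16.6 -21.8   3.9] rot [ 0.0005 -0.0002  0.0128]
total tool-frame at start [ 233.4 -231.9   45.9] rv [ 0.0064 -0.0019  0.1533]
```

apply_moves(
  motion=[
    {"offset":[19.5,-19.5,4],"rotation":[0,0,0.013]},
    {"offset":[19.5,-19.5,4],"rotation":[0,0,0.013]},
    {"offset":[19,-20,4],"rotation":[0,0,0.013]},
    {"offset":[19,-20,4],"rotation":[0,0,0.013]},
    {"offset":[18.5,-20,4],"rotation":[0,0,0.013]},
    {"offset":[18,-20.5,4],"rotation":[0,0,0.013]},
    {"offset":[18,-20.5,4],"rotation":[0,0,0.013]},
    {"offset":[18,-21,4],"rotation":[0,0,0.013]},
    {"offset":[17.5,-21,4],"rotation":[0,0,0.013]},
    {"offset":[17,-21.5,4],"rotation":[0,0,0.013]},
    {"offset":[17,-21.5,4],"rotation":[0,0,0.013]},
    {"offset":[16.5,-22,4],"rotation":[0,0,0.013]},
  ],
)

```text
time: 3.25
tool_pos: [0.6721, 0.0091, 0.2164]
tool_rot: [3.134, -0.005, -0.175]
contact_force: [1.3, 0.2, 0.1]
opening: 0.0916
```

Run:
```python
from h import *
st(); plan([.658,-.004,.156],toolR(BY),6)
```

```text
t 3.25 tcp [0.6721 0.0091 0.2164] rot [ 3.1342 -0.0052 -0.1747] F [1.3 0.2 0.1] open 0.0916
 tip box [0.0165 0.0155 0.1504] tcp box [0.0162 0.016  0.2164] q [-0.097  0.672  1.18  -0.008  1.285  1.65 ]
0 off [-2.   2.5 10.1] rot [ 0.0012 -0.0009 -0.0013]
3 off [-2.   2.5 10.1] rot [ 0.0012 -0.0009 -0.0013]
5 off [-2.   2.5 10.1] rot [ 0.0012 -0.0009 -0.0013]
total tool-frame at start [-12.   14.9  60.4] rv [ 0.0074 -0.0052 -0.0077]
```

apply_moves(
  motion=[
    {"offset":[-6,7.5,5],"rotation":[0.007,-0.005,-0.008]},
    {"offset":[-4,5,8],"rotation":[0,0,0]},
    {"offset":[0,0,12],"rotation":[0,0,0]},
    {"offset":[0,0,12],"rotation":[0,0,0]},
    {"offset":[0,0,12],"rotation":[0,0,0]},
    {"offset":[0,0,8],"rotation":[0,0,0]},
    {"offset":[0,0,0],"rotation":[0,0,0]},
  ],
)

```text
time: 3.83
tool_pos: [0.6636, 0.0051, 0.1534]
tool_rot: [-3.14, 0.001, -0.159]
contact_force: [-0.7, 0.2, -0.8]
opening: 0.0918
```

Run:
```python
from h import *
from cell import *
st(); plan([.658,-.004,.151],toolR(BY),2)
p=read_camera("scene"); g=cv2.cvtColor(p["img"],cv2.COLOR_RGB2BGR)
cv2.imwrite("pics/s1.png",cv2.resize(g[150:250,190:320],None,fx=6,fy=6,interpolation=cv2.INTER_CUBIC))
```

```text
t 3.83 tcp [0.6636 0.0051 0.1534] rot [-3.14e+00  7.00e-04 -1.59e-01] F [-0.7  0.2 -0.8] open 0.0918
 tip box [0.0084 0.0108 0.0874] tcp box [0.0084 0.0107 0.1534] q [-0.108  0.717  1.278  0.002  1.147  1.621]
0 off [-2.   5.   1.2] rot [-0.0008  0.0003  0.004 ]
1 off [-2.   5.   1.2] rot [-0.0008  0.0003  0.004 ]
total tool-frame at start [-4.1  9.9  2.3] rv [-0.0016  0.0007  0.008 ]
```

View pics/s1.png

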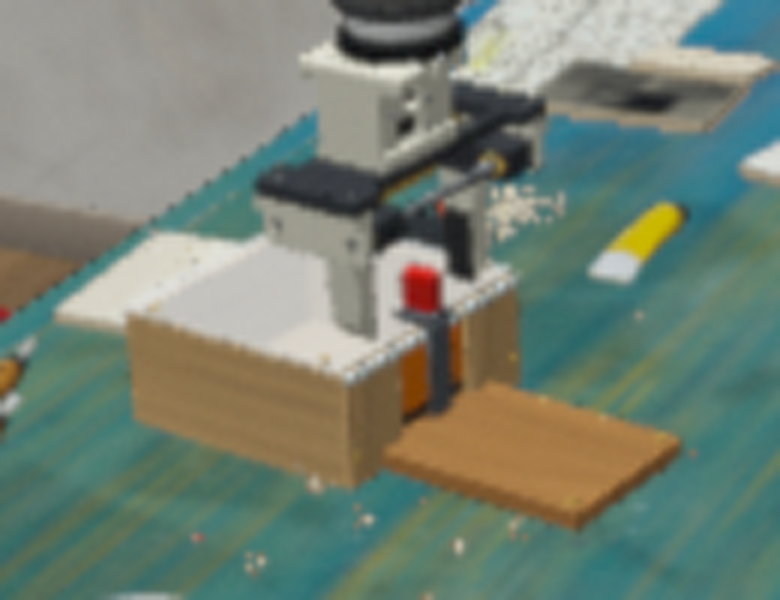

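The picture shows the red fin at crop (421,288), between the open fingers at (352,290) and (462,240). I'll correct the pose and pinch.

apply_moves(
  motion=[
    {"offset":[-4,10,1.5],"rotation":[0,0,0.008]},
    {"offset":[0,0,0],"rotation":[0,0,0]},
  ],
)

```text
time: 4.05
tool_pos: [0.6584, -0.0047, 0.1534]
tool_rot: [-3.14, -0.002, -0.167]
contact_force: [-0.5, -0.6, 0.0]
opening: 0.0919
```

apply_moves(
  motion=[
    {"offset":[0,0,0],"rotation":[0,0,0]},
    {"offset":[0,0,0],"rotation":[0,0,0]},
    {"offset":[0,0,0],"rotation":[0,0,0]},
    {"offset":[0,0,0],"rotation":[0,0,0]},
    {"offset":[0,0,0],"rotation":[0,0,0]},
    {"offset":[0,0,0],"rotation":[0,0,0]},
  ],
  grip=1,
  grip_force=12,
)

```text
time: 4.55
tool_pos: [0.6594, -0.0059, 0.1568]
tool_rot: [-3.14, -0.007, -0.169]
contact_force: [0.1, 0.6, 0.6]
opening: 0.0562
```

```bash
python3 -c "
from h import *
st()"
```

```text
t 4.55 tcp [ 0.6594 -0.0059  0.1568] rot [-3.1397 -0.0069 -0.1687] F [0.1 0.6 0.6] open 0.0562
 tip box [ 0.0066 -0.0008  0.0908] tcp box [ 0.0061 -0.0009  0.1568] q [-0.126  0.703  1.296  0.002  1.136  1.613]
```

apply_moves(
  motion=[
    {"offset":[0,0,3],"rotation":[0,-0.006,0]},
    {"offset":[0,0,1],"rotation":[0,0,0]},
    {"offset":[0,0,0.5],"rotation":[0,0,0]},
    {"offset":[0,0,0.5],"rotation":[0,0,0]},
    {"offset":[0,0,0.5],"rotation":[0,0,0]},
    {"offset":[0,0,0],"rotation":[0,0,0]},
    {"offset":[0,0,0],"rotation":[0,0,0]},
    {"offset":[0,0,0],"rotation":[0,0,0]},
  ],
)

```text
time: 5.22
tool_pos: [0.6599, -0.0044, 0.152]
tool_rot: [-3.138, -0.002, -0.168]
contact_force: [-0.4, 0.4, 1.7]
opening: 0.014
```

```bash
python3 -c "
from h import *
st()"
```

```text
t 5.22 tcp [ 0.6599 -0.0044  0.152 ] rot [-3.1381e+00 -1.9000e-03 -1.6770e-01] F [-0.4  0.4  1.7] open 0.014
 tip box [0.0065 0.0009 0.086 ] tcp box [0.0064 0.0007 0.152 ] q [-0.124  0.711  1.295  0.004  1.134  1.613]
```

apply_moves(
  motion=[
    {"offset":[0,-6,0],"rotation":[0,0,0]},
    {"offset":[0,-7,0],"rotation":[0,0,0]},
    {"offset":[0,-7,0],"rotation":[0,0,0]},
    {"offset":[0,-7,0],"rotation":[0,0,0]},
    {"offset":[0,-7,0],"rotation":[0,0,0]},
    {"offset":[0,-7,0],"rotation":[0,0,0]},
    {"offset":[0,-7,0],"rotation":[0,0,0]},
    {"offset":[0,-6,0],"rotation":[0,0,0]},
    {"offset":[0,-3,0],"rotation":[0,0,0]},
    {"offset":[0,-1,0],"rotation":[0,0,0]},
  ],
)

```text
time: 6.05
tool_pos: [0.6706, 0.0581, 0.152]
tool_rot: [-3.141, -0.002, -0.167]
contact_force: [-0.3, -1.7, 1.3]
opening: 0.0139
```

```bash
python3 -c "
from h import *
st()"
```

```text
t 6.05 tcp [0.6706 0.0581 0.152 ] rot [-3.1408e+00 -2.1000e-03 -1.6710e-01] F [-0.3 -1.7  1.3] open 0.0139
 tip box [0.0066 0.0642 0.086 ] tcp box [0.0065 0.0641 0.152 ] q [-2.700e-02  7.330e-01  1.249e+00  1.000e-03  1.157e+00  1.710e+00]
```

apply_moves(
  motion=[
    {"offset":[0,0,0],"rotation":[0,0,0]},
    {"offset":[0,0,0],"rotation":[0,0,0]},
    {"offset":[0,0,0],"rotation":[0,0,0]},
    {"offset":[0,0,-6],"rotation":[0,0,0]},
    {"offset":[0,0,-15],"rotation":[0,0,0]},
    {"offset":[0,0,-20],"rotation":[0,0,0]},
    {"offset":[0,0,-20],"rotation":[0,0,0]},
    {"offset":[0,0,0],"rotation":[0,0,0]},
  ],
  grip=0,
)

```text
time: 6.72
tool_pos: [0.6693, 0.0581, 0.2137]
tool_rot: [-3.14, 0.004, -0.168]
contact_force: [0.8, 0.1, 1.0]
opening: 0.0625
```

Run:
```python
from h import *
from cell import *
st()
# stone grasp yaw options
for y in (.41,.41-np.pi):
    print(y); plan([.5073,-.3233,.15],toolR(y),14)
p=read_camera("scene"); g=cv2.cvtColor(p["img"],cv2.COLOR_RGB2BGR)
cv2.imwrite("pics/s2.png",cv2.resize(g[150:250,190:320],None,fx=6,fy=6,interpolation=cv2.INTER_CUBIC))
```

```text
t 6.72 tcp [0.6693 0.0581 0.2137] rot [-3.1399  0.0041 -0.1681] F [0.8 0.1 1. ] open 0.0625
 tip box [0.005  0.064  0.1477] tcp box [0.0053 0.0639 0.2137] q [-0.028  0.677  1.178  0.002  1.29   1.71 ]
0.41
0 off [-6.8 28.8  4.5] rot [-0.0002  0.0002 -0.0413]
1 off [-8.  28.5  4.5] rot [-0.0002  0.0002 -0.0413]
2 off [-9.2 28.1  4.5] rot [-0.0002  0.0002 -0.0413]
3 off [-10.3  27.7   4.5] rot [-0.0002  0.0002 -0.0413]
4 off [-11.5  27.3   4.5] rot [-0.0002  0.0002 -0.0413]
5 off [-12.6  26.8   4.5] rot [-0.0002  0.0002 -0.0413]
6 off [-13.7  26.2   4.5] rot [-0.0002  0.0002 -0.0413]
7 off [-14.8  25.7   4.5] rot [-0.0002  0.0002 -0.0413]
8 off [-15.8  25.    4.5] rot [-0.0002  0.0002 -0.0413]
9 off [-16.8  24.3   4.5] rot [-0.0002  0.0002 -0.0413]
10 off [-17.8  23.6   4.5] rot [-0.0002  0.0002 -0.0413]
11 off [-18.8  22.9   4.5] rot [-0.0002  0.0002 -0.0413]
12 off [-19.7  22.1   4.5] rot [-0.0002  0.0002 -0.0413]
13 off [-20.6  21.2   4.5] rot [-0.0002  0.0002 -0.0413]
total tool-frame at start [-95.7 403.2  63.4] rv [-0.0028  0.0034 -0.5781]
-2.731592653589793
0 off [-6.8 28.8  4.5] rot [0.0003 0.0003 0.1831]
1 off [-1.5 29.6  4.5] rot [0.0003 0.0003 0.1831]
2 off [ 3.9 29.3  4.5] rot [0.0003 0.0003 0.1831]
3 off [ 9.2 28.1  4.5] rot [0.0003 0.0003 0.1831]
4 off [14.2 26.   4.5] rot [0.0003 0.0003 0.1831]
5 off [18.7 23.   4.5] rot [0.0003 0.0003 0.1831]
6 off [22.5 19.2  4.5] rot [0.0003 0.0003 0.1831]
7 off [25.7 14.8  4.5] rot [0.0003 0.0003 0.1831]
8 off [27.9  9.9  4.5] rot [0.0003 0.0003 0.1831]
9 off [29.2  4.6  4.5] rot [0.0003 0.0003 0.1831]
10 off [29.6 -0.8  4.5] rot [0.0003 0.0003 0.1831]
11 off [29.  -6.2  4.5] rot [0.0003 0.0003 0.1831]
12 off [ 27.3 -11.3   4.5] rot [0.0003 0.0003 0.1831]
13 off [ 24.8 -16.1   4.5] rot [0.0003 0.0003 0.1831]
total tool-frame at start [-95.7 403.2  63.4] rv [0.0045 0.0037 2.5635]
```

View pics/s2.png

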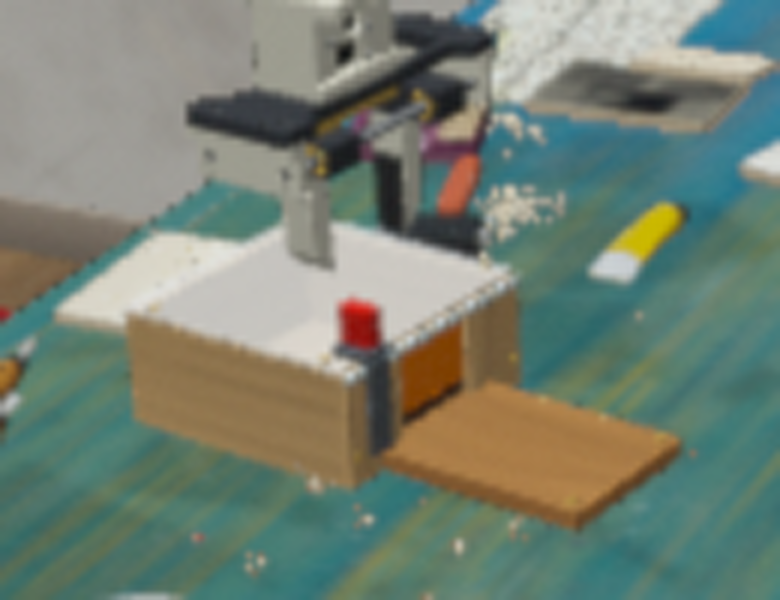

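The bolt fin has moved to crop (360,325), the tongue is left of the port, and the orange flap is fully visible. On to the stone.

Run:
```python
from h import *
plan([.5073,-.3233,.14],toolR(.41-np.pi/2),18)
```

```text
0 off [-5.3 22.4  4. ] rot [0.0001 0.0004 0.0551]
1 off [-4.  22.7  4. ] rot [0.0001 0.0004 0.0551]
2 off [-2.8 22.8  4. ] rot [0.0001 0.0004 0.0551]
3 off [-1.5 23.   4. ] rot [0.0001 0.0004 0.0551]
4 off [-0.2 23.   4. ] rot [0.0001 0.0004 0.0551]
5 off [ 1. 23.  4.] rot [0.0001 0.0004 0.0551]
6 off [ 2.3 22.9  4. ] rot [0.0001 0.0004 0.0551]
7 off [ 3.5 22.7  4. ] rot [0.0001 0.0004 0.0551]
8 off [ 4.8 22.5  4. ] rot [0.0001 0.0004 0.0551]
9 off [ 6.  22.2  4. ] rot [0.0001 0.0004 0.0551]
10 off [ 7.2 21.8  4. ] rot [0.0001 0.0004 0.0551]
11 off [ 8.4 21.4  4. ] rot [0.0001 0.0004 0.0551]
12 off [ 9.6 20.9  4. ] rot [0.0001 0.0004 0.0551]
13 off [10.7 20.4  4. ] rot [0.0001 0.0004 0.0551]
14 off [11.8 19.7  4. ] rot [0.0001 0.0004 0.0551]
15 off [12.9 19.1  4. ] rot [0.0001 0.0004 0.0551]
16 off [13.9 18.3  4. ] rot [0.0001 0.0004 0.0551]
17 off [14.9 17.5  4. ] rot [0.0001 0.0004 0.0551]
total tool-frame at start [-94.8 403.1  71.7] rv [0.002  0.0065 0.9926]
```

apply_moves(
  motion=[
    {"offset":[-5,22,0],"rotation":[0,0,0.055]},
    {"offset":[-4,23,0],"rotation":[0,0,0.055]},
    {"offset":[-3,23,2],"rotation":[0,0,0.055]},
    {"offset":[-1.5,23,4],"rotation":[0,0,0.055]},
    {"offset":[0,23,4],"rotation":[0,0,0.055]},
    {"offset":[1,23,4],"rotation":[0,0,0.055]},
    {"offset":[2,23,4],"rotation":[0,0,0.055]},
    {"offset":[3.5,22.5,4],"rotation":[0,0,0.055]},
    {"offset":[5,22,5],"rotation":[0,0,0.055]},
    {"offset":[6,22,5],"rotation":[0,0,0.055]},
    {"offset":[7,22,5],"rotation":[0,0,0.055]},
    {"offset":[8.5,21.5,5],"rotation":[0,0,0.055]},
  ],
)

```text
time: 7.77
tool_pos: [0.5486, -0.2002, 0.1557]
tool_rot: [3.132, 0.021, -0.854]
contact_force: [0.5, 0.1, 0.2]
opening: 0.0918
```

Run:
```python
from h import *
st();plan([.5073,-.3233,.13],toolR(.41-np.pi/2),6)
```

```text
t 7.77 tcp [ 0.5486 -0.2002  0.1557] rot [ 3.1317  0.0207 -0.8536] F [0.5 0.1 0.2] open 0.0918
 tip box [-0.0723 -0.2106  0.0897] tcp box [-0.0709 -0.2109  0.1557] q [-0.48   0.593  1.517 -0.002  1.055  1.945]
0 off [11.  18.6  4.2] rot [0.0022 0.0032 0.0512]
1 off [12.  18.   4.2] rot [0.0022 0.0032 0.0512]
2 off [12.8 17.4  4.2] rot [0.0022 0.0032 0.0512]
3 off [13.7 16.7  4.2] rot [0.0022 0.0032 0.0512]
4 off [14.5 16.   4.3] rot [0.0022 0.0032 0.0512]
5 off [15.3 15.3  4.3] rot [0.0022 0.0032 0.0512]
total tool-frame at start [ 66.2 111.7  25.5] rv [0.013  0.019  0.3073]
```

apply_moves(
  motion=[
    {"offset":[11,18.5,4],"rotation":[0.002,0.003,0.051]},
    {"offset":[12,18,4],"rotation":[0.002,0.003,0.051]},
    {"offset":[13,17.5,4],"rotation":[0.002,0.003,0.051]},
    {"offset":[13.5,16.5,4],"rotation":[0.002,0.003,0.051]},
    {"offset":[13,15,4],"rotation":[0.002,0.003,0.051]},
    {"offset":[8,8,3],"rotation":[0.002,0.003,0.04]},
    {"offset":[0,0,0],"rotation":[0,0,0]},
  ],
)

```text
time: 8.35
tool_pos: [0.5006, -0.3185, 0.1222]
tool_rot: [3.133, 0.012, -1.173]
contact_force: [-0.5, 0.3, 0.0]
opening: 0.0916
```

Run:
```python
from h import *
st();plan([.5073,-.3233,.07],toolR(.41-np.pi/2),5)
```

```text
t 8.35 tcp [ 0.5006 -0.3185  0.1222] rot [ 3.1326  0.0121 -1.1733] F [-0.5  0.3  0. ] open 0.0916
 tip box [-0.0994 -0.3351  0.0562] tcp box [-0.0985 -0.3355  0.1222] q [-0.695  0.646  1.523 -0.003  0.987  2.051]
0 off [ 1.5 -1.  10.4] rot [ 0.0018  0.0024 -0.0025]
2 off [ 1.5 -0.9 10.4] rot [ 0.0018  0.0024 -0.0025]
4 off [ 1.4 -0.9 10.4] rot [ 0.0018  0.0024 -0.0025]
total tool-frame at start [ 7.7 -4.8 52.1] rv [ 0.0089  0.0122 -0.0125]
```

apply_moves(
  motion=[
    {"offset":[7.5,-5,5],"rotation":[0.009,0.012,-0.012]},
    {"offset":[0,0,12],"rotation":[0,0,0]},
    {"offset":[0,0,14],"rotation":[0,0,0]},
    {"offset":[0,0,12],"rotation":[0,0,0]},
    {"offset":[0,0,4],"rotation":[0,0,0]},
    {"offset":[0,0,0],"rotation":[0,0,0]},
  ],
)

```text
time: 8.85
tool_pos: [0.5106, -0.3189, 0.0694]
tool_rot: [-3.14, 0.001, -1.151]
contact_force: [-0.3, 0.3, -0.8]
opening: 0.0918
```

Run:
```python
from h import *
from cell import *
st();plan([.5073,-.3233,.070],toolR(.41-np.pi/2),1)
p=read_camera("scene"); g=cv2.cvtColor(p["img"],cv2.COLOR_RGB2BGR)
cv2.imwrite("pics/s3.png",cv2.resize(g[130:230,270:400],None,fx=6,fy=6,interpolation=cv2.INTER_CUBIC))
```

```text
t 8.85 tcp [ 0.5106 -0.3189  0.0694] rot [-3.1400e+00  1.5000e-03 -1.1511e+00] F [-0.3  0.3 -0.8] open 0.0918
 tip box [-0.0885 -0.3341  0.0034] tcp box [-0.0885 -0.3343  0.0694] q [-0.686  0.726  1.542  0.003  0.874  2.034]
0 off [ 2.6  4.8 -0.6] rot [-0.0016  0.0015  0.0097]
total tool-frame at start [ 2.6  4.8 -0.6] rv [-0.0016  0.0015  0.0097]
```

View pics/s3.png

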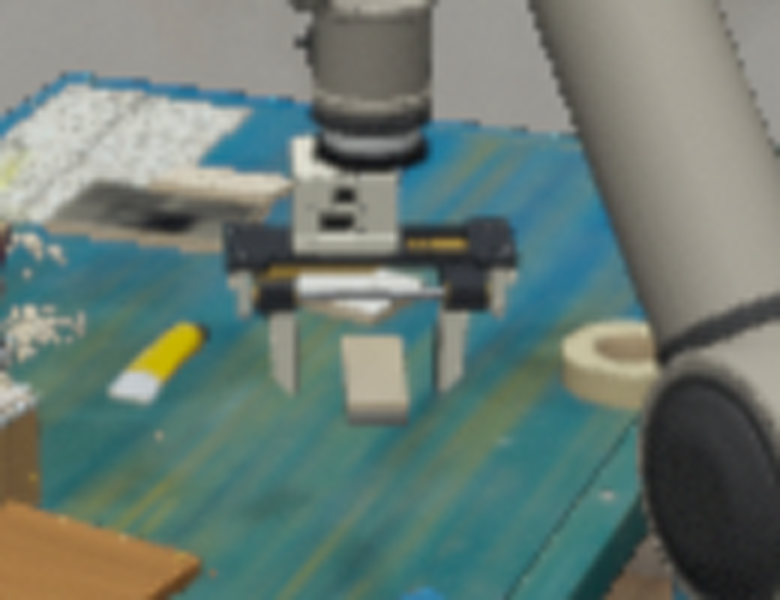

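The stone, at crop (375,380), is centred between the open fingers at (285,350) and (450,350). I'll fine-correct and close.

apply_moves(
  motion=[
    {"offset":[2.5,4.5,0],"rotation":[0,0,0.009]},
    {"offset":[0,0,0.5],"rotation":[0,0,0]},
    {"offset":[0,0,0.5],"rotation":[0,0,0]},
    {"offset":[0,0,0.5],"rotation":[0,0,0]},
    {"offset":[0,0,0.5],"rotation":[0,0,0]},
    {"offset":[0,0,0],"rotation":[0,0,0]},
    {"offset":[0,0,0],"rotation":[0,0,0]},
    {"offset":[0,0,0],"rotation":[0,0,0]},
    {"offset":[0,0,0],"rotation":[0,0,0]},
    {"offset":[0,0,0],"rotation":[0,0,0]},
    {"offset":[0,0,0],"rotation":[0,0,0]},
    {"offset":[0,0,0],"rotation":[0,0,0]},
  ],
  grip=1,
  grip_force=25,
)

```text
time: 9.9
tool_pos: [0.5089, -0.3234, 0.0704]
tool_rot: [-3.138, -0.003, -1.159]
contact_force: [-0.6, -0.2, -0.8]
opening: 0.0398
```

Run:
```python
from h import *
st()
```

```text
t 9.9 tcp [ 0.5089 -0.3234  0.0704] rot [-3.1377e+00 -3.0000e-03 -1.1588e+00] F [-0.6 -0.2 -0.8] open 0.0398
 tip box [-0.0892 -0.339   0.0044] tcp box [-0.0895 -0.339   0.0704] q [-0.694  0.724  1.542  0.003  0.87   2.034]
```

apply_moves(
  motion=[
    {"offset":[0,0,-6],"rotation":[0,0,0]},
    {"offset":[0,0,-14],"rotation":[0,0,0]},
    {"offset":[0,0,-18],"rotation":[0,0,0]},
    {"offset":[0,0,-14],"rotation":[0,0,0]},
    {"offset":[0,0,-3],"rotation":[0,0,0]},
  ],
)

```text
time: 10.32
tool_pos: [0.5071, -0.3218, 0.1252]
tool_rot: [-3.141, 0.004, -1.159]
contact_force: [0.1, 0.8, -2.9]
opening: 0.0399
```

Run:
```python
from h import *
st();plan(b2w([-.085,0,.122]),toolR(BY),18)
```

```text
t 10.32 tcp [ 0.5071 -0.3218  0.1252] rot [-3.1412  0.0044 -1.1588] F [ 0.1  0.8 -2.9] open 0.0399
 tip box [-0.0917 -0.3375  0.0592] tcp box [-0.0916 -0.3378  0.1252] q [-0.694  0.649  1.507  0.003  0.989  2.034]
0 off [-15.5 -10.6   0.3] rot [-0.0001  0.0002 -0.0551]
1 off [-14.9 -11.4   0.2] rot [-0.0001  0.0002 -0.0551]
2 off [-14.2 -12.2   0.2] rot [-0.0001  0.0002 -0.0551]
3 off [-13.6 -13.    0.2] rot [-0.0001  0.0002 -0.0551]
4 off [-12.8 -13.7   0.2] rot [-0.0001  0.0002 -0.0551]
5 off [-12.  -14.4   0.2] rot [-0.0001  0.0002 -0.0551]
6 off [-11.2 -15.    0.2] rot [-0.0001  0.0002 -0.0551]
7 off [-10.4 -15.6   0.2] rot [-0.0001  0.0002 -0.0551]
8 off [ -9.5 -16.2   0.2] rot [-0.0001  0.0002 -0.0551]
9 off [ -8.6 -16.7   0.2] rot [-0.0001  0.0002 -0.0551]
10 off [ -7.7 -17.1   0.2] rot [-0.0001  0.0002 -0.0551]
11 off [ -6.7 -17.5   0.2] rot [-0.0001  0.0002 -0.0551]
12 off [ -5.7 -17.9   0.2] rot [-0.0001  0.0002 -0.0551]
13 off [ -4.8 -18.2   0.2] rot [-0.0001  0.0002 -0.0551]
14 off [ -3.7 -18.4   0.2] rot [-0.0001  0.0002 -0.0551]
15 off [ -2.7 -18.6   0.2] rot [-0.0001  0.0002 -0.0551]
16 off [ -1.7 -18.7   0.2] rot [-0.0001  0.0002 -0.0551]
17 off [ -0.7 -18.8   0.2] rot [-0.0001  0.0002 -0.0551]
total tool-frame at start [-279.1 -190.3    4.5] rv [-0.0025  0.0039 -0.9918]
```

apply_moves(
  motion=[
    {"offset":[-15.5,-10.5,0],"rotation":[0,0,-0.055]},
    {"offset":[-15,-11.5,0],"rotation":[0,0,-0.055]},
    {"offset":[-14,-12,0],"rotation":[0,0,-0.055]},
    {"offset":[-13.5,-13,0],"rotation":[0,0,-0.055]},
    {"offset":[-13,-13.5,0],"rotation":[0,0,-0.055]},
    {"offset":[-12,-14.5,0],"rotation":[0,0,-0.055]},
    {"offset":[-11,-15,0],"rotation":[0,0,-0.055]},
    {"offset":[-10.5,-15.5,0],"rotation":[0,0,-0.055]},
    {"offset":[-9.5,-16,0],"rotation":[0,0,-0.055]},
    {"offset":[-8.5,-16.5,0],"rotation":[0,0,-0.055]},
    {"offset":[-7.5,-17,0],"rotation":[0,0,-0.055]},
    {"offset":[-6.5,-17.5,0],"rotation":[0,0,-0.055]},
  ],
)

```text
time: 11.32
tool_pos: [0.5451, -0.0949, 0.1228]
tool_rot: [-3.14, 0.006, -0.475]
contact_force: [0.0, -0.2, -2.6]
opening: 0.0395
```

Run:
```python
from h import *
st();plan(b2w([-.08,0,.11]),toolR(BY),7)
```

```text
t 11.32 tcp [ 0.5451 -0.0949  0.1228] rot [-3.1402  0.0065 -0.4754] F [ 0.  -0.2 -2.6] open 0.0395
 tip box [-0.0922 -0.1074  0.0568] tcp box [-0.0918 -0.1076  0.1228] q [-0.312  0.583  1.65   0.003  0.915  1.732]
0 off [ -3.1 -15.2   1.9] rot [-0.0003  0.0009 -0.0441]
1 off [ -2.4 -15.3   1.9] rot [-0.0003  0.0009 -0.0441]
2 off [ -1.7 -15.4   1.9] rot [-0.0003  0.0009 -0.0441]
3 off [ -1.  -15.4   1.8] rot [-0.0003  0.0009 -0.0441]
4 off [ -0.4 -15.5   1.8] rot [-0.0003  0.0009 -0.0441]
5 off [  0.3 -15.5   1.8] rot [-0.0003  0.0009 -0.0441]
6 off [  1.  -15.4   1.8] rot [-0.0003  0.0009 -0.0441]
total tool-frame at start [ -21.4 -106.1   13.1] rv [-0.0024  0.0062 -0.3084]
```

apply_moves(
  motion=[
    {"offset":[-3,-15,2],"rotation":[0,0.001,-0.044]},
    {"offset":[-2.5,-15,2],"rotation":[0,0.001,-0.044]},
    {"offset":[-1.5,-15.5,2],"rotation":[0,0.001,-0.044]},
    {"offset":[-1,-15.5,2],"rotation":[0,0.001,-0.044]},
    {"offset":[-0.5,-15.5,2],"rotation":[0,0.001,-0.044]},
    {"offset":[0,-14,2],"rotation":[0,0.001,-0.044]},
    {"offset":[0,-7,1],"rotation":[0,0.001,-0.03]},
    {"offset":[0,0,0],"rotation":[0,0,0]},
  ],
)

```text
time: 11.98
tool_pos: [0.569, 0.0093, 0.106]
tool_rot: [-3.138, 0.005, -0.159]
contact_force: [-0.4, -0.3, -2.7]
opening: 0.0395
```

Run:
```python
from h import *
st();plan(b2w([-.075,0,.088]),toolR(BY),3)
```

```text
t 11.98 tcp [0.569  0.0093 0.106 ] rot [-3.1382  0.0052 -0.1593] F [-0.4 -0.3 -2.7] open 0.0395
 tip box [-0.0858 -0.0007  0.04  ] tcp box [-0.0855 -0.0009  0.106 ] q [-0.12   0.629  1.617  0.005  0.901  1.607]
0 off [ 3.5 -0.3  6. ] rot [-0.0011  0.0017  0.0026]
1 off [ 3.5 -0.3  6. ] rot [-0.0011  0.0017  0.0026]
2 off [ 3.5 -0.3  6. ] rot [-0.0011  0.0017  0.0026]
total tool-frame at start [10.6 -0.8 17.9] rv [-0.0033  0.0052  0.0077]
```

apply_moves(
  motion=[
    {"offset":[4,0,6],"rotation":[-0.003,0.005,0.008]},
    {"offset":[4,0,6],"rotation":[0,0,0]},
    {"offset":[2,0,5],"rotation":[0,0,0]},
    {"offset":[0,0,2],"rotation":[0,0,0]},
    {"offset":[0,0,1],"rotation":[0,0,0]},
    {"offset":[0,0,0],"rotation":[0,0,0]},
  ],
)

```text
time: 12.48
tool_pos: [0.5796, 0.005, 0.0845]
tool_rot: [-3.141, 0.0, -0.175]
contact_force: [0.3, -0.0, -1.8]
opening: 0.0397
```

Run:
```python
from h import *
st();plan(b2w([-.075,0,.0845]),toolR(BY),1)
```

```text
t 12.48 tcp [0.5796 0.005  0.0845] rot [-3.1412e+00  3.0000e-04 -1.7460e-01] F [ 0.3 -0.  -1.8] open 0.0397
 tip box [-0.0744 -0.0034  0.0185] tcp box [-0.0743 -0.0034  0.0845] q [-0.124  0.674  1.602  0.     0.866  1.621]
0 off [-0.7 -3.4  0. ] rot [-0.0003  0.0003 -0.0076]
total tool-frame at start [-0.7 -3.4  0. ] rv [-0.0003  0.0003 -0.0076]
```

apply_moves(
  motion=[
    {"offset":[0,-3,0],"rotation":[0,0,-0.007]},
    {"offset":[0,0,0.5],"rotation":[0,0,0]},
    {"offset":[0,0,0],"rotation":[0,0,0]},
  ],
)

```text
time: 12.73
tool_pos: [0.5804, 0.0075, 0.0845]
tool_rot: [-3.141, -0.0, -0.169]
contact_force: [-0.5, 0.2, -2.1]
opening: 0.04
```

Run:
```python
from h import *
st()
```

```text
t 12.73 tcp [0.5804 0.0075 0.0845] rot [-3.1405e+00 -3.0000e-04 -1.6910e-01] F [-0.5  0.2 -2.1] open 0.04
 tip box [-0.074  -0.0007  0.0185] tcp box [-0.074  -0.0008  0.0845] q [-1.190e-01  6.740e-01  1.601e+00  1.000e-03  8.660e-01  1.620e+00]
```

apply_moves(
  motion=[
    {"offset":[0,0,1.5],"rotation":[0,0,0]},
    {"offset":[0,0,0.5],"rotation":[0,0,0]},
  ],
)

```text
time: 12.9
tool_pos: [0.5805, 0.0074, 0.0844]
tool_rot: [-3.141, -0.001, -0.169]
contact_force: [-0.7, 0.5, -1.7]
opening: 0.0397
```

apply_moves(
  motion=[
    {"offset":[0,0,0],"rotation":[0,0,0]},
    {"offset":[0,0,0],"rotation":[0,0,0]},
    {"offset":[0,0,0],"rotation":[0,0,0]},
    {"offset":[0,0,0],"rotation":[0,0,0]},
    {"offset":[0,0,-12],"rotation":[0,0,0]},
    {"offset":[0,0,-20],"rotation":[0,0,0]},
    {"offset":[0,0,-25],"rotation":[0,0,0]},
    {"offset":[0,0,-25],"rotation":[0,0,0]},
    {"offset":[-10,0,-15],"rotation":[0,0,0]},
    {"offset":[-20,0,0],"rotation":[0,0,0]},
    {"offset":[-20,0,0],"rotation":[0,0,0]},
  ],
  grip=0.3,
)

```text
time: 13.82
tool_pos: [0.5333, 0.0142, 0.1894]
tool_rot: [3.141, -0.007, -0.17]
contact_force: [-0.0, -0.0, 0.5]
opening: 0.0641
```

Run:
```python
from h import *
from cell import *
st()
tilt=np.radians(48)
R=toolR(BY,tilt); print(R.apply([0,0,1]), R.as_euler("xyz"))
tip=b2w([-.16,0,.09]); plan(tip-.066*R.apply([0,0,1]),R,9)
for c in("scene","top"):
    p=read_camera(c); g=cv2.cvtColor(p["img"],cv2.COLOR_RGB2BGR)
    g=g[150:250,190:320] if c=="scene" else g[120:220,230:360]
    cv2.imwrite(f"pics/{c}4.png",cv2.resize(g,None,fx=6,fy=6,interpolation=cv2.INTER_CUBIC))
```

```text
t 13.82 tcp [0.5333 0.0142 0.1894] rot [ 3.1415 -0.007  -0.1703] F [-0.  -0.   0.5] open 0.0641
 tip box [-0.121  -0.002   0.1234] tcp box [-0.1215 -0.002   0.1894] q [-1.170e-01  4.590e-01  1.650e+00 -1.000e-03  1.025e+00  1.625e+00]
[ 0.7328061  -0.12352913 -0.66913061] [ 3.14159265 -0.83775804 -0.167     ]
0 off [-9.8 -0.2  6.1] rot [ 0.0002  0.0923 -0.0003]
1 off [-10.3  -0.2   5.1] rot [ 0.0002  0.0923 -0.0003]
2 off [-10.7  -0.2   4.2] rot [ 0.0002  0.0923 -0.0003]
3 off [-11.1  -0.2   3.2] rot [ 0.0002  0.0923 -0.0003]
4 off [-11.3  -0.2   2.1] rot [ 0.0002  0.0923 -0.0003]
5 off [-11.5  -0.2   1.1] rot [ 0.0002  0.0923 -0.0003]
6 off [-11.5  -0.2   0. ] rot [ 0.0002  0.0923 -0.0003]
7 off [-11.5  -0.2  -1. ] rot [ 0.0002  0.0923 -0.0003]
8 off [-11.3  -0.2  -2.1] rot [ 0.0002  0.0923 -0.0003]
total tool-frame at start [-87.9  -1.8  54.7] rv [ 0.0015  0.8308 -0.0031]
```

View pics/scene4.png

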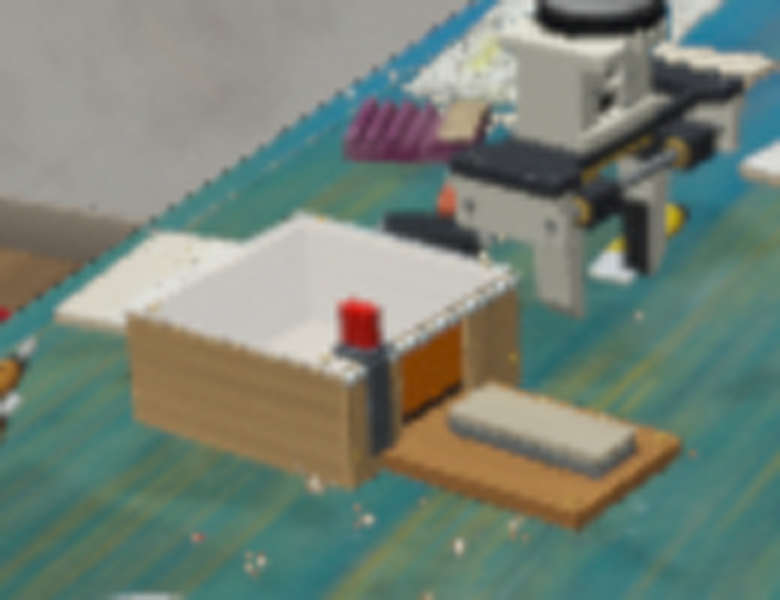

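View pics/top4.png

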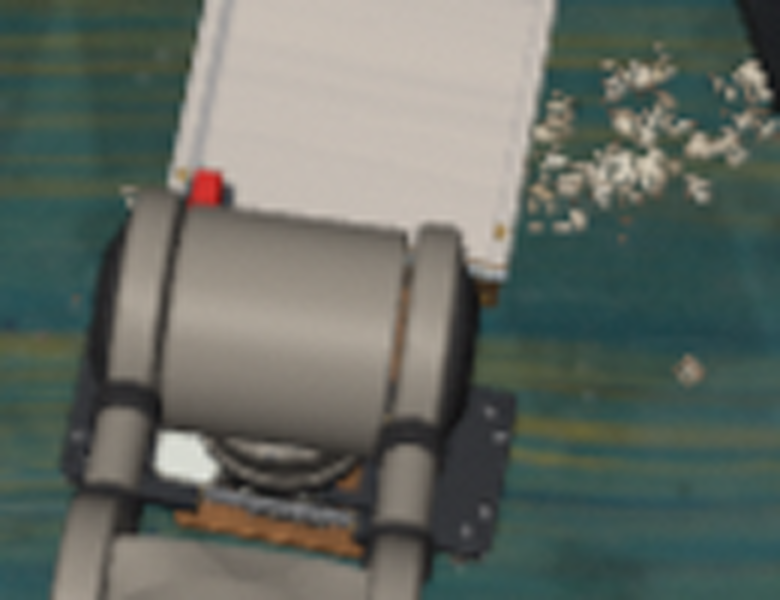

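Run:
```python
from h import *
D=[(.3427,1.5251,1.2754,.117,-.5115,.2915),(.284,1.682,1.17,.4214,-.2334,.2671),(.672,1.18,1.285,.6721,.0091,.2164),(.717,1.278,1.147,.6636,.0051,.1534),(.593,1.517,1.055,.5486,-.2002,.1557),(.726,1.542,.874,.5106,-.3189,.0694),(.724,1.542,.87,.5089,-.3234,.0704),(.459,1.65,1.025,.5333,.0142,.1894),(.674,1.601,.866,.5804,.0075,.0845)]
D=np.array(D); r=np.hypot(D[:,3],D[:,4]); z=D[:,5]
def f(p,q2,q3,q5):
    a=q2;b=q2+q3;c=b+q5
    return p[0]+p[2]*np.sin(a)+p[3]*np.sin(b)+p[4]*np.sin(c), p[1]+p[2]*np.cos(a)+p[3]*np.cos(b)+p[4]*np.cos(c)
def res(p): A,B=f(p,*D[:,:3].T); return np.r_[A-r,B-z]
o=least_squares(res,[0,.2,.4,.4,.2]); print(o.x,np.abs(o.fun).max())
P=o.x
for t in (30,35,40,45,50):
  for tx in (-.16,-.13,-.05,.012):
    tip=b2w([tx,0,.026]); R=toolR(BY,np.radians(t)); c=tip-.066*R.apply([0,0,1]); rr=np.hypot(c[0],c[1])
    # tilt lies along box heading, approx radial
    s=least_squares(lambda q:np.r_[np.array(f(P,*q))-[rr,c[2]],q.sum()-(np.pi-np.radians(t))],[.7,1.4,.5])
    print(t,tx,np.round(s.x,3),round(s.cost,8))
```

```text
[-0.00327297  0.20007108  0.47972309  0.37982748  0.24791158] 0.010734605042017287
30 -0.16 [ 0.395  2.315 -0.092] 0.0
30 -0.13 [ 0.43   2.24  -0.052] 0.0
30 -0.05 [0.527 2.03  0.061] 0.0
30 0.012 [0.608 1.856 0.154] 0.0
35 -0.16 [ 0.409  2.384 -0.263] 0.0
35 -0.13 [ 0.44   2.309 -0.218] 0.0
35 -0.05 [ 0.529  2.101 -0.099] 0.0
35 0.012 [ 0.604  1.931 -0.003] 0.0
40 -0.16 [ 0.439  2.45  -0.446] 0.0
40 -0.13 [ 0.464  2.375 -0.395] 0.0
40 -0.05 [ 0.541  2.168 -0.265] 0.0
40 0.012 [ 0.609  2.    -0.165] 0.0
45 -0.16 [ 0.487  2.511 -0.643] 0.0
45 -0.13 [ 0.504  2.435 -0.584] 0.0
45 -0.05 [ 0.565  2.229 -0.438] 0.0
45 0.012 [ 0.625  2.062 -0.331] 0.0
50 -0.16 [ 0.556  2.567 -0.854] 0.0
50 -0.13 [ 0.562  2.49  -0.783] 0.0
50 -0.05 [ 0.603  2.284 -0.617] 0.0
50 0.012 [ 0.651  2.118 -0.501] 0.0
```

The stone lies squarely on the sill in front of the flap, at crop (540,425). Leaning the fingers forward needs the other wrist branch (q4≈π, because q5≥0.28), so I'll fit the kinematics and plan that flip.

```bash
cat > fk.py <<'E'
from h import *
def fk(P,q):
    h,L1,e,L2,L3,r0,c=P[:7]; sg=1
    R1=Rn.from_euler("z",q[0]); 
    A=R1*Rn.from_euler("y",q[1]); B=R1*Rn.from_euler("y",q[1]+q[2])
    w=R1.apply([r0,0,0])+np.array([0,0,h])+A.apply([0,0,L1])+B.apply([e,0,L2])
    T=B*Rn.from_euler("z",P[7]*q[3])*Rn.from_euler("y",q[4])*Rn.from_euler("z",q[5]+c)
    return w+T.apply([0,0,L3]),T
D=[([-1.492,.3427,1.5251,0,1.2754,-.146],[.117,-.5115,.2915],[-3.1401,-.0002,.2248]),
([-.663,.284,1.682,-.005,1.17,.923],[.4214,-.2334,.2671],[3.1351,-.0014,-.0137]),
([-.097,.672,1.18,-.008,1.285,1.65],[.6721,.0091,.2164],[3.1342,-.0052,-.1747]),
([-.108,.717,1.278,.002,1.147,1.621],[.6636,.0051,.1534],[-3.14,.0007,-.159]),
([-.48,.593,1.517,-.002,1.055,1.945],[.5486,-.2002,.1557],[3.1317,.0207,-.8536]),
([-.686,.726,1.542,.003,.874,2.034],[.5106,-.3189,.0694],[-3.14,.0015,-1.1511]),
([-.312,.583,1.65,.003,.915,1.732],[.5451,-.0949,.1228],[-3.1402,.0065,-.4754]),
([-.117,.459,1.65,-.001,1.025,1.625],[.5333,.0142,.1894],[3.1415,-.007,-.1703]),
([-.119,.674,1.601,.001,.866,1.62],[.5804,.0075,.0845],[-3.1405,-.0003,-.1691])]
E
python3 - <<'E'
from fk import *
import json
for sg in (1,-1):
    def res(x):
        o=[]
        for q,p,r in D:
            a,T=fk(np.r_[x,sg],q); o+=list((a-p)*5)+list((Rn.from_euler("xyz",r).inv()*T).as_rotvec())
        return o
    s=least_squares(res,[.2,.48,0,.38,.248,0,np.pi/2]); f=np.array(s.fun).reshape(-1,6)
    print(sg,np.round(s.x,4),"\n",np.round(f/[5,5,5,1,1,1],4))
    if sg==1: json.dump(list(s.x)+[1],open("P.json","w"))
E
```

```text
1 [-5.631e-01  5.007e-01  5.340e-02  3.839e-01 -5.461e-01  1.200e-03
  1.571e+00] 
 [[-0.0759 -0.0087 -0.0004  0.0001  0.      0.0002]
 [-0.0477 -0.0553 -0.0006 -0.0006  0.0003 -0.0003]
 [-0.0104 -0.0693  0.0005  0.0001 -0.     -0.0006]
 [-0.0092 -0.0771  0.0003  0.0002  0.0002  0.0002]
 [-0.0196 -0.0741 -0.0006 -0.0003 -0.0005 -0.0001]
 [-0.0518 -0.0583  0.0006  0.0003  0.0001  0.0002]
 [-0.0217 -0.0753 -0.     -0.0001 -0.0002 -0.0002]
 [-0.0156 -0.0746 -0.0002 -0.0004  0.0006  0.0006]
 [-0.0131 -0.0758  0.0004 -0.0003  0.0003 -0.0001]]
-1 [ 9.2390e-01  5.1050e-01  3.9700e-02  3.7580e-01  9.6490e-01 -1.1000e-03
  1.5709e+00] 
 [[-0.0763 -0.0035  0.0003  0.0001  0.      0.0001]
 [-0.0412 -0.0578  0.0006  0.0068  0.0058  0.0035]
 [-0.0034 -0.0667 -0.0003  0.0154 -0.0012  0.0038]
 [-0.0075 -0.078  -0.0005 -0.0034  0.0004 -0.0015]
 [-0.0478 -0.0586 -0.0001  0.003  -0.0017  0.0018]
 [-0.0477 -0.0629 -0.0004 -0.0038  0.0022 -0.0037]
 [-0.0264 -0.0748  0.     -0.0048  0.0006 -0.0039]
 [-0.0022 -0.0758  0.0005  0.0014  0.0005  0.0015]
 [-0.0058 -0.0769 -0.0002 -0.0018  0.0003 -0.0015]]
```

```bash
cat > fk.py <<'E'
from h import *
import json,os
def fk(P,q):
    h,L1,e,L2,L3,r0,c,d,dw=P
    R1=Rn.from_euler("z",q[0]); 
    A=R1*Rn.from_euler("y",q[1]); B=R1*Rn.from_euler("y",q[1]+q[2]); C=B*Rn.from_euler("z",q[3])
    w=R1.apply([r0,d,0])+np.array([0,0,h])+A.apply([0,0,L1])+B.apply([e,0,L2])+C.apply([0,dw,0])
    T=C*Rn.from_euler("y",q[4])*Rn.from_euler("z",q[5]+c)
    return w+T.apply([0,0,L3]),T
def addlog():
    p,R,s=cur(); L=json.load(open("log.json")); L.append([list(map(float,s["qpos"])),p.tolist(),list(map(float,s["tool_rot"]))]); json.dump(L,open("log.json","w"))
def refit():
    L=json.load(open("log.json"))
    p0=np.array([.2,.48,0.03,.38,.248,0,np.pi/2,.075,0])
    sc=np.array([.05,.05,.05,.05,.05,.02,.02,.05,.05])
    def res(x): return np.r_[np.concatenate([np.r_[(fk(x,q)[0]-p)/.002,(Rn.from_euler("xyz",r).inv()*fk(x,q)[1]).as_rotvec()/.002] for q,p,r in L]),(x-p0)/sc*.2]
    s=least_squares(res,p0); print("P",np.round(s.x,4),"max res",np.round(np.abs(s.fun[:-9]).max()*2,2)); return s.x
def rows(P,qs):
    """tool-frame rows along the joint path qs, starting at measured pose"""
    p,R,s=cur(); out=[]
    for q in qs:
        a,T=fk(P,q); o=R.inv().apply(a-p)*1000; v=(R.inv()*T).as_rotvec()
        out.append({"offset":[float(round(k)) for k in o],"rotation":[float(round(k,3)) for k in v]}); p,R=a,T
    print(json.dumps(out)); print("end tcp",np.round(p,3),"tip",np.round(p+.066*R.apply([0,0,1]),3))
E
python3 - <<'E'
import re,json
D=[([-1.492,.3427,1.5251,0,1.2754,-.146],[.117,-.5115,.2915],[-3.1401,-.0002,.2248]),
([-.663,.284,1.682,-.005,1.17,.923],[.4214,-.2334,.2671],[3.1351,-.0014,-.0137]),
([-.097,.672,1.18,-.008,1.285,1.65],[.6721,.0091,.2164],[3.1342,-.0052,-.1747]),
([-.108,.717,1.278,.002,1.147,1.621],[.6636,.0051,.1534],[-3.14,.0007,-.159]),
([-.48,.593,1.517,-.002,1.055,1.945],[.5486,-.2002,.1557],[3.1317,.0207,-.8536]),
([-.686,.726,1.542,.003,.874,2.034],[.5106,-.3189,.0694],[-3.14,.0015,-1.1511]),
([-.312,.583,1.65,.003,.915,1.732],[.5451,-.0949,.1228],[-3.1402,.0065,-.4754]),
([-.117,.459,1.65,-.001,1.025,1.625],[.5333,.0142,.1894],[3.1415,-.007,-.1703]),
([-.119,.674,1.601,.001,.866,1.62],[.5804,.0075,.0845],[-3.1405,-.0003,-.1691])]
json.dump(D,open("log.json","w"))
from fk import *
P=refit()
q0=np.array(cur()[2]["qpos"]); q1=np.array([q0[0],.3,2.0,0,.45,q0[5]])
rows(P,[q0+(q1-q0)*i/8 for i in range(1,9)])
for q in (q0,q1): print(fk(P,q)[0])
E
```

```text
P [ 2.126e-01  5.058e-01  4.620e-02  3.797e-01  2.421e-01 -0.000e+00
  1.571e+00  7.470e-02  1.500e-03] max res 0.63
[{"offset": [-3.0, 0.0, 2.0], "rotation": [0.003, 0.048, 0.0]}, {"offset": [-3.0, 0.0, 2.0], "rotation": [0.003, 0.048, 0.0]}, {"offset": [-4.0, 0.0, 1.0], "rotation": [0.003, 0.048, 0.0]}, {"offset": [-4.0, 0.0, 0.0], "rotation": [0.003, 0.048, 0.0]}, {"offset": [-4.0, 0.0, -1.0], "rotation": [0.003, 0.048, 0.0]}, {"offset": [-4.0, 0.0, -1.0], "rotation": [0.003, 0.048, 0.0]}, {"offset": [-4.0, 0.0, -2.0], "rotation": [0.003, 0.048, 0.0]}, {"offset": [-5.0, 0.0, -3.0], "rotation": [0.003, 0.048, 0.0]}]
end tcp [0.5   0.018 0.185] tip [0.525 0.016 0.124]
[0.53145506 0.01461399 0.18906497]
[0.49971437 0.01842599 0.184529  ]
```

apply_moves(
  motion=[
    {"offset":[-3,0,0],"rotation":[0,0.048,0]},
    {"offset":[-3,0,0],"rotation":[0,0.048,0]},
    {"offset":[-4,0,0],"rotation":[0,0.048,0]},
    {"offset":[-4,0,0],"rotation":[0,0.048,0]},
    {"offset":[-4,0,-1],"rotation":[0,0.048,0]},
    {"offset":[-4,0,-1],"rotation":[0,0.048,0]},
    {"offset":[-4,0,-2],"rotation":[0,0.048,0]},
    {"offset":[-4,0,-2],"rotation":[0,0.048,0]},
  ],
  grip=1,
)

```text
time: 14.58
tool_pos: [0.5076, 0.0184, 0.1947]
tool_rot: [-3.141, -0.415, -0.171]
contact_force: [-0.4, -0.1, -0.4]
opening: 0.0153
```

Run:
```python
from fk import *
addlog(); st(); P=refit()
q0=np.array(cur()[2]["qpos"]); q1=q0+[0,0,0,np.pi,0,-np.pi]; q1[4]=.45
w=np.array([q0+(q1-q0)*i/30 for i in range(1,13)])
rows(P,w)
for i in (5,11): print(w[i])
```

```text
t 14.58 tcp [0.5076 0.0184 0.1947] rot [-3.1412 -0.4154 -0.171 ] F [-0.4 -0.1 -0.4] open 0.0153
 tip box [-0.1209 -0.0022  0.1343] tcp box [-0.1475 -0.0022  0.1947] q [-0.101  0.288  1.992 -0.064  0.448  1.693]
P [ 2.220e-01  5.058e-01  4.610e-02  3.796e-01  2.517e-01  1.000e-04
  1.571e+00  8.010e-02 -3.800e-03] max res 0.63
[{"offset": [-1.0, -11.0, 0.0], "rotation": [0.045, -0.003, -0.01]}, {"offset": [0.0, -11.0, 0.0], "rotation": [0.045, 0.002, -0.01]}, {"offset": [1.0, -11.0, 0.0], "rotation": [0.045, 0.006, -0.01]}, {"offset": [2.0, -11.0, 0.0], "rotation": [0.044, 0.011, -0.01]}, {"offset": [3.0, -11.0, 0.0], "rotation": [0.043, 0.015, -0.01]}, {"offset": [5.0, -10.0, 0.0], "rotation": [0.041, 0.02, -0.01]}, {"offset": [6.0, -10.0, 0.0], "rotation": [0.039, 0.024, -0.01]}, {"offset": [7.0, -9.0, 0.0], "rotation": [0.036, 0.028, -0.01]}, {"offset": [8.0, -9.0, 0.0], "rotation": [0.033, 0.031, -0.01]}, {"offset": [8.0, -8.0, 0.0], "rotation": [0.029, 0.035, -0.01]}, {"offset": [9.0, -7.0, 0.0], "rotation": [0.025, 0.038, -0.01]}, {"offset": [10.0, -6.0, 0.0], "rotation": [0.021, 0.04, -0.01]}]
end tcp [0.561 0.124 0.244] tip [0.601 0.147 0.197]
[-0.10076596  0.28787053  1.99201417  0.56391992  0.44842321  1.06479238]
[-0.10076596  0.28787053  1.99201417  1.19223845  0.44881741  0.43647384]
```

apply_moves(
  motion=[
    {"offset":[-1,-11,0],"rotation":[0.045,-0.003,-0.01]},
    {"offset":[0,-11,0],"rotation":[0.045,0.002,-0.01]},
    {"offset":[1,-11,0],"rotation":[0.045,0.006,-0.01]},
    {"offset":[2,-11,0],"rotation":[0.044,0.011,-0.01]},
    {"offset":[3,-11,0],"rotation":[0.043,0.015,-0.01]},
    {"offset":[5,-10,0],"rotation":[0.041,0.02,-0.01]},
    {"offset":[6,-10,0],"rotation":[0.039,0.024,-0.01]},
    {"offset":[7,-9,0],"rotation":[0.036,0.028,-0.01]},
  ],
)

```text
time: 15.25
tool_pos: [0.5389, 0.1017, 0.2201]
tool_rot: [-2.815, -0.541, -0.106]
contact_force: [-0.4, 0.7, 0.1]
opening: 0.0006
```

Run:
```python
from fk import *
addlog(); st(); P=refit()
q0=np.array(cur()[2]["qpos"]); q1=np.array([-.101,.3,2.0,np.pi,.45,1.62-np.pi])
w=np.array([q0+(q1-q0)*i/23 for i in range(1,13)])
rows(P,w)
```

```text
t 15.25 tcp [0.5389 0.1017 0.2201] rot [-2.8149 -0.5412 -0.1062] F [-0.4  0.7  0.1] open 0.0006
 tip box [-0.0997  0.1083  0.1665] tcp box [-0.1305  0.0852  0.2201] q [-0.104  0.29   1.992  0.823  0.452  0.802]
P [ 0.2228  0.5061  0.0464  0.3796  0.2526  0.      1.5709  0.0764 -0.    ] max res 0.63
[{"offset": [8.0, -8.0, 0.0], "rotation": [0.03, 0.031, -0.01]}, {"offset": [8.0, -7.0, 0.0], "rotation": [0.027, 0.034, -0.01]}, {"offset": [9.0, -6.0, 0.0], "rotation": [0.023, 0.037, -0.01]}, {"offset": [10.0, -5.0, 0.0], "rotation": [0.019, 0.039, -0.01]}, {"offset": [10.0, -4.0, 0.0], "rotation": [0.015, 0.041, -0.01]}, {"offset": [10.0, -3.0, 0.0], "rotation": [0.011, 0.042, -0.01]}, {"offset": [11.0, -2.0, 0.0], "rotation": [0.006, 0.043, -0.01]}, {"offset": [11.0, -1.0, 0.0], "rotation": [0.002, 0.043, -0.01]}, {"offset": [11.0, 1.0, 0.0], "rotation": [-0.002, 0.043, -0.01]}, {"offset": [11.0, 2.0, 0.0], "rotation": [-0.007, 0.043, -0.01]}, {"offset": [10.0, 3.0, 0.0], "rotation": [-0.011, 0.042, -0.01]}, {"offset": [10.0, 4.0, 0.0], "rotation": [-0.015, 0.04, -0.01]}]
end tcp [0.62  0.112 0.309] tip [0.675 0.132 0.279]
```

The joints follow the plan exactly, with a fit residual of 0.6 mm. The flip continues.

apply_moves(
  motion=[
    {"offset":[8,-8,0],"rotation":[0.03,0.031,-0.01]},
    {"offset":[8,-7,0],"rotation":[0.027,0.034,-0.01]},
    {"offset":[9,-6,0],"rotation":[0.023,0.037,-0.01]},
    {"offset":[10,-5,0],"rotation":[0.019,0.039,-0.01]},
    {"offset":[10,-4,0],"rotation":[0.015,0.041,-0.01]},
    {"offset":[10,-3,0],"rotation":[0.011,0.042,-0.01]},
    {"offset":[11,-2,0],"rotation":[0.006,0.043,-0.01]},
    {"offset":[11,-1,0],"rotation":[0.002,0.043,-0.01]},
    {"offset":[11,1,0],"rotation":[-0.002,0.043,-0.01]},
    {"offset":[11,2,0],"rotation":[-0.007,0.043,-0.01]},
    {"offset":[10,3,0],"rotation":[-0.011,0.042,-0.01]},
    {"offset":[10,4,0],"rotation":[-0.015,0.04,-0.01]},
  ],
)

```text
time: 16.25
tool_pos: [0.634, 0.1139, 0.3245]
tool_rot: [-2.556, -1.063, -0.299]
contact_force: [0.8, -0.2, -0.2]
opening: 0.0004
```

```bash
cat >> fk.py <<'E'
def ik(P,tp,T,q0):
    f=lambda q:np.r_[(fk(P,q)[0]-tp)/.1,(T.inv()*fk(P,q)[1]).as_rotvec()]
    s=least_squares(f,q0); return s.x,np.abs(s.fun).max()
def tipik(P,l,tilt,q0,yaw=BY):
    R=toolR(yaw,np.radians(tilt)); return ik(P,b2w(l)-.066*R.apply([0,0,1]),R,q0)
E
python3 - <<'E'
from fk import *
addlog(); st(); P=refit(); json.dump(list(P),open("P.json","w"))
q0=np.array(cur()[2]["qpos"])
for t in (44,47,50):
    q=[-.101,.5,2.4,np.pi,.5,1.62-np.pi]
    for l in ([-.16,0,.09],[-.16,0,.026],[-.1,0,.026],[-.05,0,.026],[.012,0,.026],[.02,0,.026]):
        q,e=tipik(P,l,t,q); print(t,l,np.round(q,3),round(e,5))
E
```

```text
t 16.25 tcp [0.634  0.1139 0.3245] rot [-2.5555 -1.0625 -0.2993] F [ 0.8 -0.2 -0.2] open 0.0004
 tip box [0.0136 0.1429 0.2978] tcp box [-0.0388  0.113   0.3245] q [-0.101  0.302  1.966  2.069  0.471 -0.444]
P [ 2.2290e-01  5.0610e-01  4.6400e-02  3.7960e-01  2.5260e-01 -0.0000e+00
  1.5709e+00  7.6400e-02 -1.0000e-04] max res 0.63
44 [-0.16, 0, 0.09] [-0.062  0.383  2.415  3.318  0.428 -1.656] 0.0
44 [-0.16, 0, 0.026] [-0.062  0.612  2.454  3.256  0.692 -1.583] 0.0
44 [-0.1, 0, 0.026] [-0.081  0.617  2.302  3.257  0.546 -1.608] 0.0
44 [-0.05, 0, 0.026] [-0.092  0.638  2.174  3.264  0.44  -1.628] 0.0
44 [0.012, 0, 0.026] [-0.103  0.678  2.011  3.285  0.318 -1.661] 0.0
44 [0.02, 0, 0.026] [-0.104  0.684  1.99   3.289  0.303 -1.666] 0.0
47 [-0.16, 0, 0.09] [-0.057  0.418  2.453  3.295  0.552 -1.627] 0.0
47 [-0.16, 0, 0.026] [-0.057  0.66   2.487  3.251  0.826 -1.57 ] 0.0
47 [-0.1, 0, 0.026] [-0.078  0.651  2.334  3.248  0.664 -1.594] 0.0
47 [-0.05, 0, 0.026] [-0.09   0.664  2.206  3.25   0.55  -1.611] 0.0
47 [0.012, 0, 0.026] [-0.101  0.697  2.044  3.26   0.422 -1.634] 0.0
47 [0.02, 0, 0.026] [-0.102  0.702  2.023  3.262  0.406 -1.637] 0.0
50 [-0.16, 0, 0.09] [-0.052  0.46   2.49   3.281  0.683 -1.605] 0.0
50 [-0.16, 0, 0.026] [-0.052  0.717  2.517  3.249  0.964 -1.558] 0.0
50 [-0.1, 0, 0.026] [-0.074  0.691  2.363  3.242  0.786 -1.582] 0.0
50 [-0.05, 0, 0.026] [-0.087  0.695  2.236  3.241  0.662 -1.598] 0.0
50 [0.012, 0, 0.026] [-0.099  0.72   2.075  3.245  0.527 -1.617] 0.0
50 [0.02, 0, 0.026] [-0.1    0.724  2.054  3.246  0.51  -1.62 ] 0.0
```

Run:
```python
from fk import *
P=np.array(json.load(open("P.json")))
q0=np.array(cur()[2]["qpos"]); q1,e=tipik(P,[-.165,0,.10],50,[-.05,.46,2.49,3.28,.68,-1.6])
w=np.array([q0+(q1-q0)*i/16 for i in range(1,17)])
for q in w[1::2]:
    a,T=fk(P,q); print(np.round(w2b(a),3),np.round(w2b(a+.066*T.apply([0,0,1])),3), np.round(min(w2b(a+T.apply([0,s*.1,0]))[2] for s in(-1,1)),3))
rows(P,w[:12])
```

```text
[-0.054  0.11   0.3  ] [-0.002  0.139  0.273] 0.272
[-0.071  0.104  0.276] [-0.018  0.131  0.248] 0.249
[-0.088  0.094  0.252] [-0.035  0.119  0.223] 0.226
[-0.108  0.081  0.229] [-0.054  0.102  0.198] 0.205
[-0.13   0.065  0.206] [-0.075  0.082  0.172] 0.186
[-0.155  0.046  0.183] [-0.101  0.057  0.147] 0.169
[-0.183  0.024  0.162] [-0.13   0.03   0.123] 0.154
[-0.216 -0.     0.142] [-0.165 -0.     0.1  ] 0.142
[{"offset": [-14.0, 1.0, -2.0], "rotation": [-0.008, -0.002, 0.009]}, {"offset": [-14.0, 2.0, -2.0], "rotation": [-0.011, -0.002, 0.008]}, {"offset": [-14.0, 3.0, -3.0], "rotation": [-0.015, -0.002, 0.007]}, {"offset": [-14.0, 4.0, -3.0], "rotation": [-0.018, -0.003, 0.006]}, {"offset": [-14.0, 5.0, -4.0], "rotation": [-0.021, -0.004, 0.005]}, {"offset": [-14.0, 5.0, -4.0], "rotation": [-0.024, -0.005, 0.004]}, {"offset": [-14.0, 6.0, -5.0], "rotation": [-0.028, -0.007, 0.002]}, {"offset": [-14.0, 7.0, -5.0], "rotation": [-0.03, -0.008, 0.0]}, {"offset": [-15.0, 8.0, -6.0], "rotation": [-0.033, -0.01, -0.001]}, {"offset": [-15.0, 8.0, -6.0], "rotation": [-0.036, -0.013, -0.003]}, {"offset": [-15.0, 9.0, -6.0], "rotation": [-0.038, -0.015, -0.005]}, {"offset": [-16.0, 10.0, -7.0], "rotation": [-0.04, -0.018, -0.007]}]
end tcp [0.509 0.067 0.183] tip [0.564 0.069 0.147]
```

apply_moves(
  motion=[
    {"offset":[-14,1,-2],"rotation":[-0.008,-0.002,0.009]},
    {"offset":[-14,2,-2],"rotation":[-0.011,-0.002,0.008]},
    {"offset":[-14,3,-3],"rotation":[-0.015,-0.002,0.007]},
    {"offset":[-14,4,-3],"rotation":[-0.018,-0.003,0.006]},
    {"offset":[-14,5,-4],"rotation":[-0.021,-0.004,0.005]},
    {"offset":[-14,5,-4],"rotation":[-0.024,-0.005,0.004]},
    {"offset":[-14,6,-5],"rotation":[-0.028,-0.007,0.002]},
    {"offset":[-14,7,-5],"rotation":[-0.03,-0.008,0]},
    {"offset":[-15,8,-6],"rotation":[-0.033,-0.01,-0.001]},
    {"offset":[-15,8,-6],"rotation":[-0.036,-0.013,-0.003]},
    {"offset":[-15,9,-6],"rotation":[-0.038,-0.015,-0.005]},
  ],
)

```text
time: 17.17
tool_pos: [0.5361, 0.0702, 0.203]
tool_rot: [-2.817, -1.014, -0.309]
contact_force: [0.0, -0.3, 0.6]
opening: 0.0004
```

Run:
```python
from fk import *
addlog(); st(); P=refit(); json.dump(list(P),open("P.json","w"))
R=toolR(BY,np.radians(50))
plan(b2w([-.165,0,.09])-.066*R.apply([0,0,1]),R,6)
q0=np.array(cur()[2]["qpos"]); q1,e=tipik(P,[-.165,0,.09],50,[-.05,.46,2.49,3.28,.68,-1.6])
rows(P,np.array([q0+(q1-q0)*i/6 for i in range(1,7)]))
```

```text
t 17.17 tcp [0.5361 0.0702 0.203 ] rot [-2.817  -1.0139 -0.309 ] F [ 0.  -0.3  0.6] open 0.0004
 tip box [-0.0726  0.067   0.17  ] tcp box [-0.1281  0.0537  0.203 ] q [-0.067  0.386  2.306  2.935  0.603 -1.272]
P [ 0.2229  0.5061  0.0465  0.3796  0.2526  0.      1.5709  0.0764 -0.    ] max res 0.63
0 off [-16.9   8.8  -8.2] rot [-0.0348 -0.0255 -0.0099]
1 off [-17.2   8.9  -7.4] rot [-0.0348 -0.0255 -0.0099]
2 off [-17.5   8.9  -6.7] rot [-0.0348 -0.0255 -0.0099]
3 off [-17.8   9.   -5.9] rot [-0.0348 -0.0255 -0.0099]
4 off [-18.    9.   -5.2] rot [-0.0348 -0.0255 -0.0099]
5 off [-18.2   9.   -4.4] rot [-0.0348 -0.0255 -0.0099]
total tool-frame at start [-101.7   52.6  -49.1] rv [-0.2088 -0.1528 -0.0596]
[{"offset": [-17.0, 8.0, -6.0], "rotation": [-0.031, -0.021, -0.005]}, {"offset": [-17.0, 8.0, -6.0], "rotation": [-0.033, -0.023, -0.007]}, {"offset": [-18.0, 9.0, -6.0], "rotation": [-0.034, -0.024, -0.009]}, {"offset": [-18.0, 9.0, -7.0], "rotation": [-0.036, -0.026, -0.011]}, {"offset": [-18.0, 10.0, -7.0], "rotation": [-0.037, -0.028, -0.013]}, {"offset": [-18.0, 10.0, -7.0], "rotation": [-0.038, -0.03, -0.016]}]
end tcp [0.441 0.032 0.132] tip [0.491 0.023 0.09 ]
```

apply_moves(
  motion=[
    {"offset":[-17,8,-6],"rotation":[-0.031,-0.021,-0.005]},
    {"offset":[-17,8,-6],"rotation":[-0.033,-0.023,-0.007]},
    {"offset":[-18,9,-6],"rotation":[-0.034,-0.024,-0.009]},
    {"offset":[-18,9,-7],"rotation":[-0.036,-0.026,-0.011]},
    {"offset":[-18,10,-7],"rotation":[-0.037,-0.028,-0.013]},
    {"offset":[-12,7,-4],"rotation":[-0.025,-0.02,-0.012]},
    {"offset":[0,0,0],"rotation":[0,0,0]},
  ],
)

```text
time: 17.75
tool_pos: [0.4495, 0.0312, 0.135]
tool_rot: [-3.14, -0.889, -0.168]
contact_force: [-0.5, -0.5, 0.3]
opening: 0.0002
```

Run:
```python
from fk import *
from cell import *
addlog(); st()
R=toolR(BY,np.radians(50))
plan(b2w([-.165,0,.026])-.066*R.apply([0,0,1]),R,4)
for c in("scene","top"):
    p=read_camera(c); g=cv2.cvtColor(p["img"],cv2.COLOR_RGB2BGR)
    g=g[150:250,190:320] if c=="scene" else g[120:220,230:360]
    cv2.imwrite(f"pics/{c}5.png",cv2.resize(g,None,fx=6,fy=6,interpolation=cv2.INTER_CUBIC))
```

```text
t 17.75 tcp [0.4495 0.0312 0.135 ] rot [-3.1399 -0.8888 -0.1681] F [-0.5 -0.5  0.3] open 0.0002
 tip box [-0.1558  0.0009  0.0934] tcp box [-0.207   0.0008  0.135 ] q [-0.05   0.463  2.488  3.281  0.7   -1.603]
0 off [-14.3   0.2   8.8] rot [-0.0002 -0.004  -0.0002]
2 off [-14.2   0.2   8.9] rot [-0.0002 -0.004  -0.0002]
3 off [-14.2   0.2   9. ] rot [-0.0002 -0.004  -0.0002]
total tool-frame at start [-57.    0.9  35.3] rv [-0.0009 -0.0162 -0.0007]
```

View pics/scene5.png

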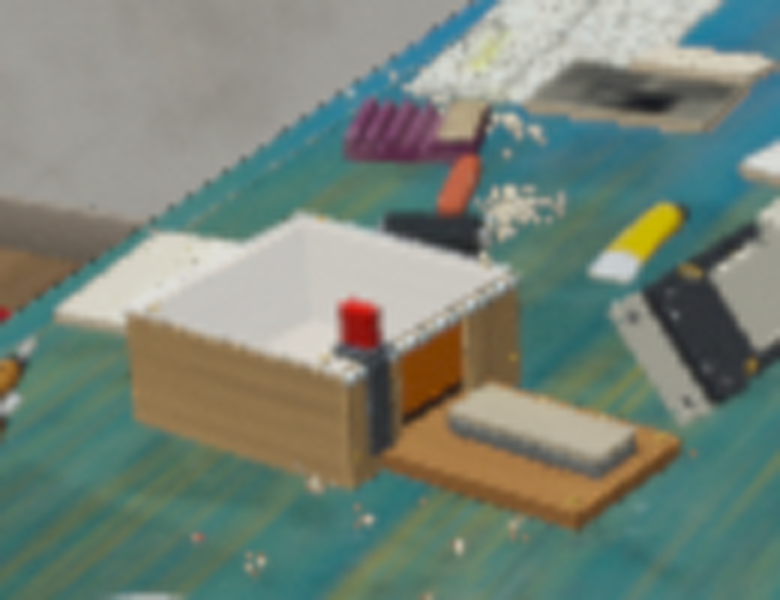

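View pics/top5.png

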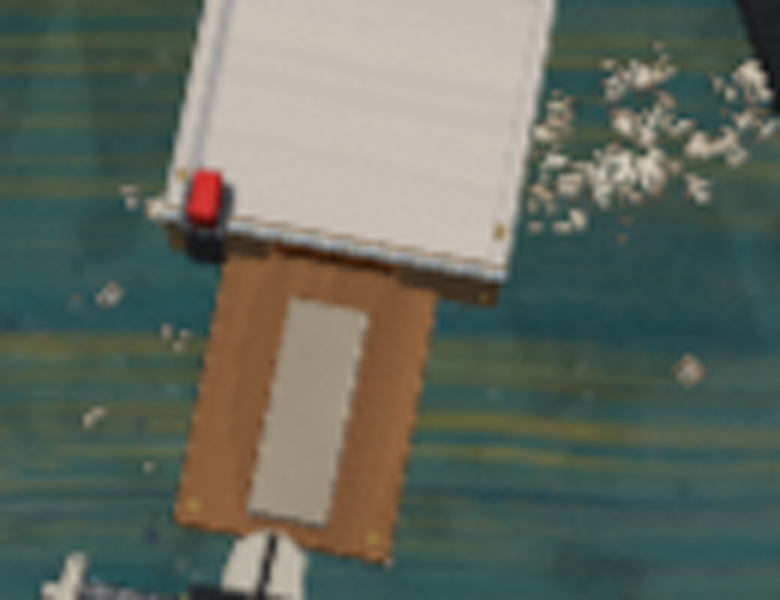

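The top view shows the stone squarely on the sill, spanning (277–360, 300–525), with the closed fingertips behind it at (265,540). The body is clear. Lowering behind the stone.

apply_moves(
  motion=[
    {"offset":[-14,0,9],"rotation":[0,-0.008,0]},
    {"offset":[-14,0,9],"rotation":[0,-0.008,0]},
    {"offset":[-14,0,9],"rotation":[0,0,0]},
    {"offset":[-12,0,8],"rotation":[0,0,0]},
    {"offset":[0,0,0],"rotation":[0,0,0]},
  ],
)

```text
time: 18.27
tool_pos: [0.4553, 0.0338, 0.0757]
tool_rot: [-3.123, -0.903, -0.177]
contact_force: [-0.4, -0.2, 0.4]
opening: 0.0005
```

Run:
```python
from fk import *
st()
R=toolR(BY,np.radians(50))
plan(b2w([-.13,0,.026])-.066*R.apply([0,0,1]),R,4)
print(R.inv().apply(b2w([.01,0,0])-BOX)*1000)
```

```text
t 18.27 tcp [0.4553 0.0338 0.0757] rot [-3.1232 -0.9025 -0.177 ] F [-0.4 -0.2  0.4] open 0.0005
 tip box [-0.1499  0.005   0.0348] tcp box [-0.2017  0.0043  0.0757] q [-0.048  0.707  2.504  3.242  0.972 -1.547]
0 off [1.9 1.1 5.3] rot [-0.0027 -0.0075 -0.0015]
1 off [1.9 1.1 5.3] rot [-0.0027 -0.0075 -0.0015]
2 off [1.9 1.1 5.3] rot [-0.0027 -0.0075 -0.0015]
3 off [2.  1.1 5.2] rot [-0.0027 -0.0075 -0.0015]
total tool-frame at start [ 7.4  4.5 21.1] rv [-0.0107 -0.0299 -0.006 ]
[ 6.42787610e+00 -8.24421676e-15  7.66044443e+00]
```

apply_moves(
  motion=[
    {"offset":[-6,4.5,5],"rotation":[-0.011,-0.028,-0.006]},
    {"offset":[0,0,0],"rotation":[0,0,0]},
  ],
)

```text
time: 18.43
tool_pos: [0.4572, 0.0296, 0.0679]
tool_rot: [-3.14, -0.877, -0.168]
contact_force: [1.6, 0.0, 1.3]
opening: 0.0003
```

Run:
```python
from fk import *
st()
R=toolR(BY,np.radians(50))
plan(b2w([-.135,0,.025])-.066*R.apply([0,0,1]),R,1)
```

```text
t 18.43 tcp [0.4572 0.0296 0.0679] rot [-3.1397 -0.8766 -0.1677] F [1.6 0.  1.3] open 0.0003
 tip box [-0.1484  0.0006  0.0257] tcp box [-0.1992  0.0005  0.0679] q [-0.056  0.714  2.489  3.245  0.937 -1.561]
0 off [ 8.3  0.5 10.8] rot [-0.0014 -0.004  -0.0004]
total tool-frame at start [ 8.3  0.5 10.8] rv [-0.0014 -0.004  -0.0004]
```

apply_moves(
  motion=[
    {"offset":[5.1,0.5,6.1],"rotation":[0,-0.003,0]},
    {"offset":[5.1,0,6.1],"rotation":[0,0,0]},
    {"offset":[5.1,0,6.1],"rotation":[0,0,0]},
    {"offset":[5.1,0,6.1],"rotation":[0,0,0]},
    {"offset":[5.1,0,6.1],"rotation":[0,0,0]},
    {"offset":[5.1,0,6.1],"rotation":[0,0,0]},
    {"offset":[5.1,0,6.1],"rotation":[0,0,0]},
    {"offset":[5.1,0,6.1],"rotation":[0,0,0]},
  ],
)

```text
time: 19.1
tool_pos: [0.5264, 0.0193, 0.0752]
tool_rot: [-3.132, -0.885, -0.171]
contact_force: [-2.6, 0.6, -0.0]
opening: 0.0005
```

Run:
```python
from fk import *
from cell import *
st()
R=toolR(BY,np.radians(50))
plan(b2w([-.035,0,.026])-.066*R.apply([0,0,1]),R,6)
for c in("scene","top"):
    p=read_camera(c); g=cv2.cvtColor(p["img"],cv2.COLOR_RGB2BGR)
    g=g[150:250,190:320] if c=="scene" else g[120:220,230:360]
    cv2.imwrite(f"pics/{c}6.png",cv2.resize(g,None,fx=6,fy=6,interpolation=cv2.INTER_CUBIC))
```

```text
t 19.1 tcp [0.5264 0.0193 0.0752] rot [-3.1319 -0.8852 -0.1708] F [-2.6  0.6 -0. ] open 0.0005
 tip box [-0.0781  0.0023  0.0334] tcp box [-0.1292  0.0018  0.0752] q [-0.079  0.677  2.313  3.233  0.735 -1.581]
0 off [3.7 0.3 6.3] rot [-0.0011 -0.0021 -0.0004]
3 off [3.8 0.3 6.3] rot [-0.0011 -0.0021 -0.0004]
5 off [3.8 0.3 6.3] rot [-0.0011 -0.0021 -0.0004]
total tool-frame at start [22.4  2.  38.1] rv [-0.0067 -0.0125 -0.0024]
```

View pics/scene6.png

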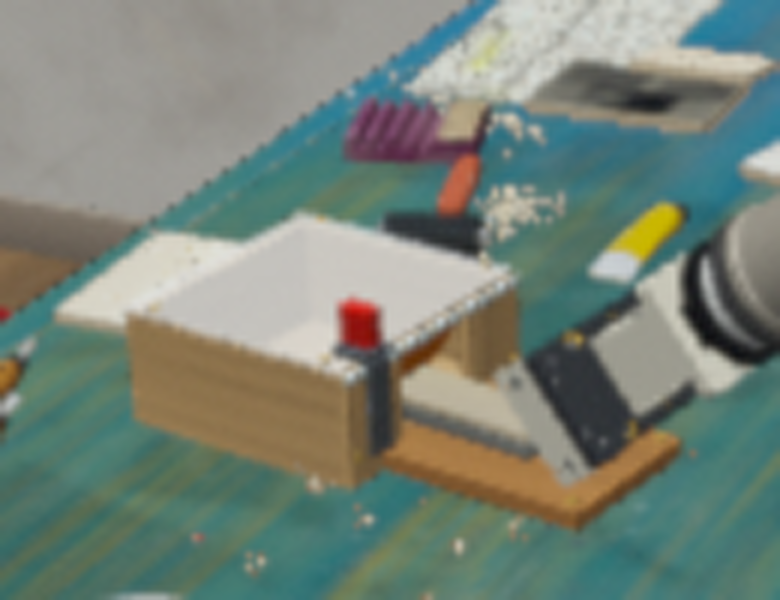

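View pics/top6.png

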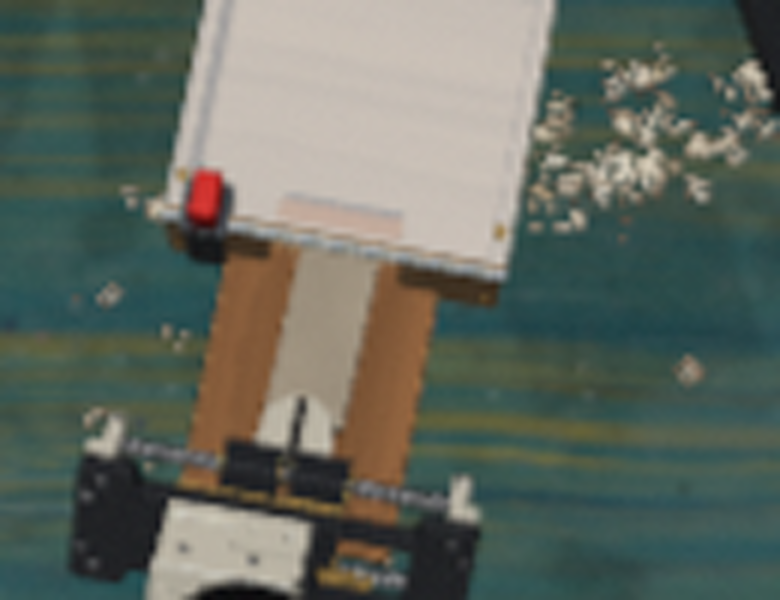

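The stone is entering the port and the flap has swung up: pinkish patch at top crop (340,210). The fingertips drifted up to 33 mm, so I'll back off slightly and lower them before going on.

apply_moves(
  motion=[
    {"offset":[-8,2,-9],"rotation":[-0.006,-0.012,-0.002]},
    {"offset":[-7,0,6],"rotation":[0,0,0]},
    {"offset":[0,0,0],"rotation":[0,0,0]},
  ],
)

```text
time: 19.45
tool_pos: [0.5144, 0.0188, 0.0664]
tool_rot: [-3.141, -0.877, -0.168]
contact_force: [-0.8, 0.4, -0.4]
opening: 0.0009
```

Run:
```python
from fk import *
st()
R=toolR(BY,np.radians(50))
plan(b2w([-.035,0,.026])-.066*R.apply([0,0,1]),R,6)
```

```text
t 19.45 tcp [0.5144 0.0188 0.0664] rot [-3.1413 -0.8772 -0.168 ] F [-0.8  0.4 -0.4] open 0.0009
 tip box [-0.0902 -0.0006  0.0242] tcp box [-0.141  -0.0006  0.0664] q [-0.079  0.7    2.341  3.239  0.777 -1.583]
0 off [ 6.2 -0.1  6.9] rot [ 0.0001 -0.0008 -0.0001]
3 off [ 6.2 -0.1  6.9] rot [ 0.0001 -0.0008 -0.0001]
5 off [ 6.2 -0.1  6.9] rot [ 0.0001 -0.0008 -0.0001]
total tool-frame at start [37.  -0.7 41.3] rv [ 0.0005 -0.0046 -0.0007]
```

Now push in short calls with a small downward bias.

apply_moves(
  motion=[
    {"offset":[4.6,0,6.6],"rotation":[0,-0.001,0]},
    {"offset":[4.6,0,6.6],"rotation":[0,-0.001,0]},
    {"offset":[4.6,0,6.6],"rotation":[0,-0.001,0]},
    {"offset":[4.6,0,6.6],"rotation":[0,-0.001,0]},
  ],
)

```text
time: 19.78
tool_pos: [0.543, 0.0141, 0.0635]
tool_rot: [3.14, -0.867, -0.166]
contact_force: [-11.5, 1.6, 12.9]
opening: 0.0006
```

Run:
```python
from fk import *
st()
R=toolR(BY,np.radians(50))
plan(b2w([-.02,0,.026])-.066*R.apply([0,0,1]),R,5)
```

```text
t 19.78 tcp [0.543  0.0141 0.0635] rot [ 3.1402 -0.8666 -0.1657] F [-11.5   1.6  12.9] open 0.0006
 tip box [-0.0617 -0.0006  0.0208] tcp box [-0.112  -0.0005  0.0635] q [-0.086  0.703  2.263  3.239  0.692 -1.594]
0 off [ 6.1 -0.1  5.7] rot [0.0001 0.0012 0.0002]
2 off [ 6.1 -0.1  5.7] rot [0.0001 0.0012 0.0002]
4 off [ 6.1 -0.1  5.7] rot [0.0001 0.0012 0.0002]
total tool-frame at start [30.6 -0.5 28.4] rv [0.0004 0.0061 0.0008]
```

apply_moves(
  motion=[
    {"offset":[7,0,3],"rotation":[0,0.003,0]},
    {"offset":[6,0,5.6],"rotation":[0,0.002,0]},
    {"offset":[5.5,0,6],"rotation":[0,0,0]},
    {"offset":[5,0,6],"rotation":[0,0,0]},
  ],
)

```text
time: 20.12
tool_pos: [0.5757, 0.0087, 0.0693]
tool_rot: [3.14, -0.87, -0.165]
contact_force: [-1.7, 0.5, 0.6]
opening: 0.0007
```

Run:
```python
from fk import *
from cell import *
st()
R=toolR(BY,np.radians(50))
plan(b2w([-.005,0,.026])-.066*R.apply([0,0,1]),R,4)
for c in("scene","top"):
    p=read_camera(c); g=cv2.cvtColor(p["img"],cv2.COLOR_RGB2BGR)
    g=g[150:250,190:320] if c=="scene" else g[120:220,230:360]
    cv2.imwrite(f"pics/{c}7.png",cv2.resize(g,None,fx=6,fy=6,interpolation=cv2.INTER_CUBIC))
```

```text
t 20.12 tcp [0.5757 0.0087 0.0693] rot [ 3.14   -0.8704 -0.1653] F [-1.7  0.5  0.6] open 0.0007
 tip box [-0.0283 -0.0005  0.0267] tcp box [-0.0788 -0.0004  0.0693] q [-0.093  0.698  2.179  3.242  0.607 -1.606]
0 off [ 3.6 -0.1  4.6] rot [0.0001 0.0006 0.0003]
2 off [ 3.6 -0.1  4.6] rot [0.0001 0.0006 0.0003]
3 off [ 3.6 -0.1  4.6] rot [0.0001 0.0006 0.0003]
total tool-frame at start [14.3 -0.4 18.3] rv [0.0003 0.0022 0.0011]
```

View pics/scene7.png

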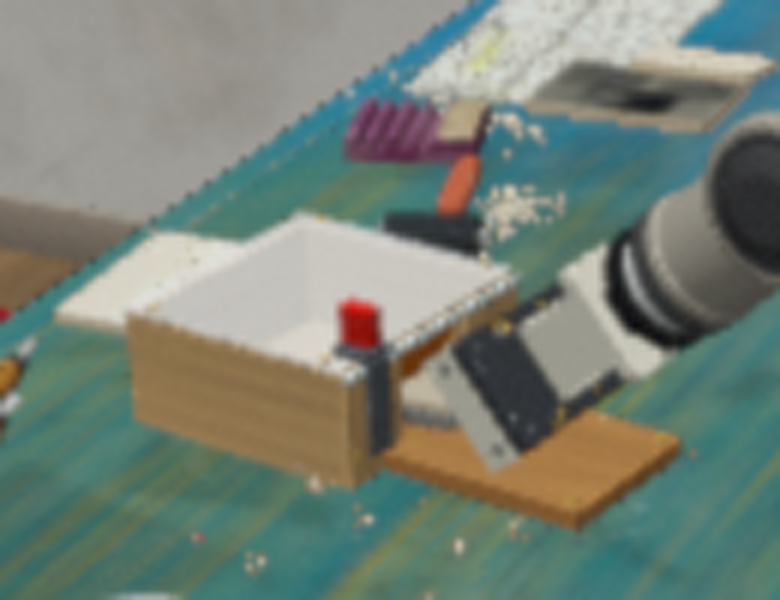

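View pics/top7.png

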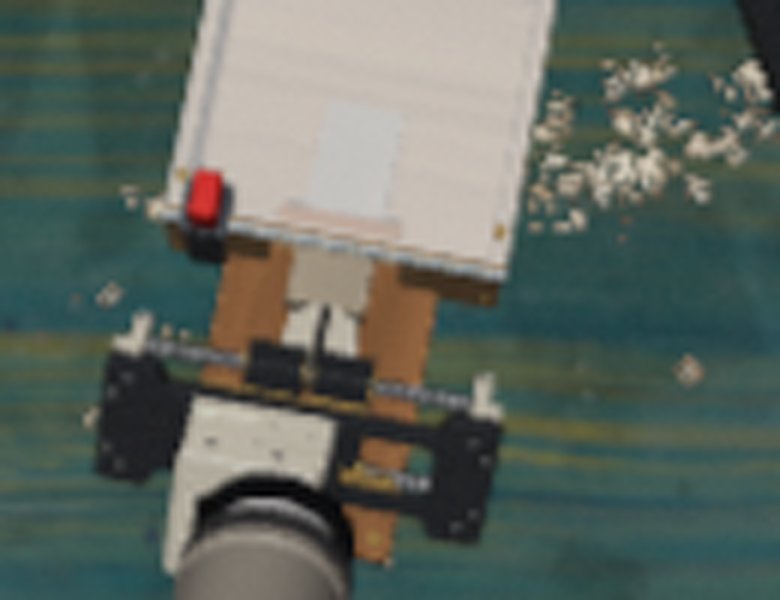

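The stone is straight and half-way in, visible through the roof at (355,100–210). Force is low and the tips are at z 26.7 mm. Continuing.

apply_moves(
  motion=[
    {"offset":[4.5,0,5.5],"rotation":[0,0.001,0]},
    {"offset":[4.5,0,5.5],"rotation":[0,0.001,0]},
    {"offset":[4.5,0,5.5],"rotation":[0,0,0]},
    {"offset":[3.5,0,4.3],"rotation":[0,0,0]},
  ],
)

```text
time: 20.55
tool_pos: [0.6037, 0.0038, 0.0679]
tool_rot: [3.14, -0.871, -0.165]
contact_force: [-1.8, -1.3, 1.3]
opening: 0.0004
```

Run:
```python
from fk import *
st()
R=toolR(BY,np.radians(50))
plan(b2w([.013,0,.026])-.066*R.apply([0,0,1]),R,3)
```

```text
t 20.55 tcp [0.6037 0.0038 0.0679] rot [ 3.1398 -0.8708 -0.1654] F [-1.8 -1.3  1.3] open 0.0004
 tip box [ 0.0001 -0.0006  0.0253] tcp box [-0.0504 -0.0006  0.0679] q [-0.098  0.714  2.105  3.243  0.55  -1.614]
0 off [ 2.9 -0.2  3.1] rot [0.0002 0.0006 0.0003]
1 off [ 2.9 -0.2  3.1] rot [0.0002 0.0006 0.0003]
2 off [ 2.9 -0.2  3.1] rot [0.0002 0.0006 0.0003]
total tool-frame at start [ 8.7 -0.6  9.4] rv [0.0006 0.0019 0.001 ]
```

apply_moves(
  motion=[
    {"offset":[3,0,3.2],"rotation":[0,0.001,0]},
    {"offset":[3,0,3.2],"rotation":[0,0.001,0]},
    {"offset":[3,0,3.5],"rotation":[0,0,0]},
    {"offset":[0,0,0],"rotation":[0,0,0]},
  ],
)

```text
time: 20.88
tool_pos: [0.6198, 0.0011, 0.0684]
tool_rot: [3.14, -0.874, -0.166]
contact_force: [-1.4, 0.3, -0.1]
opening: 0.001
```

Run:
```python
from fk import *
from cell import *
st()
R=toolR(BY,np.radians(50))
plan(b2w([.02,0,.026])-.066*R.apply([0,0,1]),R,2)
for c in("scene","top"):
    p=read_camera(c); g=cv2.cvtColor(p["img"],cv2.COLOR_RGB2BGR)
    g=g[150:250,190:320] if c=="scene" else g[80:180,230:360]
    cv2.imwrite(f"pics/{c}8.png",cv2.resize(g,None,fx=6,fy=6,interpolation=cv2.INTER_CUBIC))
```

```text
t 20.88 tcp [0.6198 0.0011 0.0684] rot [ 3.1399 -0.8743 -0.1656] F [-1.4  0.3 -0.1] open 0.001
 tip box [ 0.0166 -0.0007  0.0261] tcp box [-0.0341 -0.0006  0.0684] q [-0.101  0.723  2.064  3.245  0.52  -1.619]
0 off [ 1.1 -0.3  1.3] rot [ 0.0003 -0.0008  0.0005]
1 off [ 1.1 -0.3  1.3] rot [ 0.0003 -0.0008  0.0005]
total tool-frame at start [ 2.2 -0.6  2.7] rv [ 0.0006 -0.0016  0.0009]
```

View pics/scene8.png

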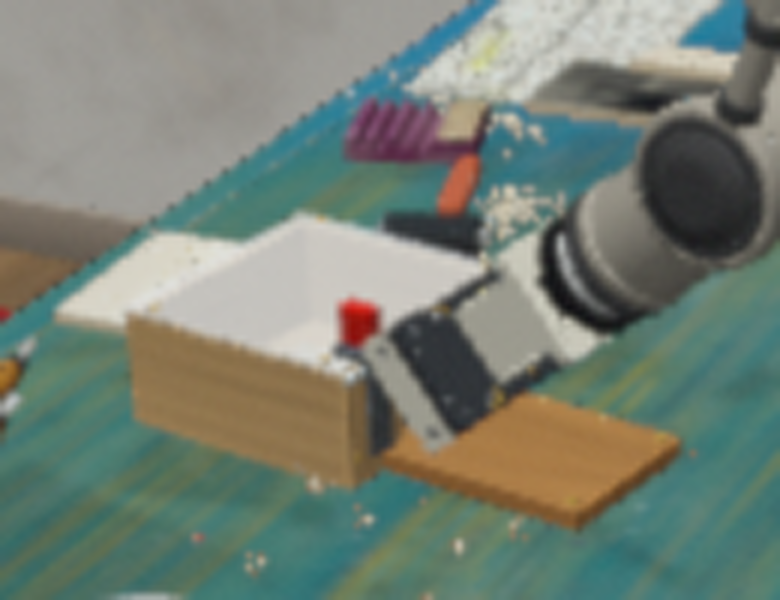

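View pics/top8.png

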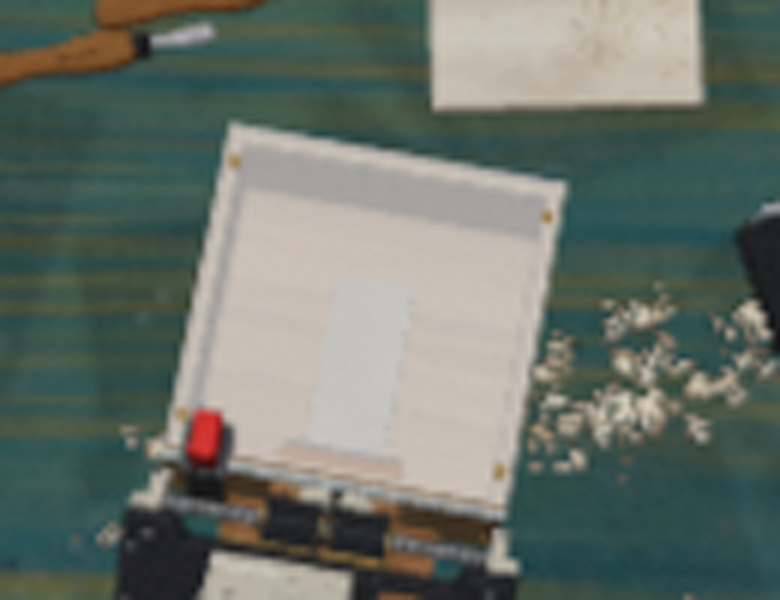

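```bash
cat >> h.py <<'E'
def unproj(p,uv,z):
    K=np.array(p["camera_matrix"]);R=np.array(p["R"]);t=np.array(p["t"])
    d=R.T@np.linalg.solve(K,[uv[0],uv[1],1]);c=-R.T@t
    return c+d*(z-c[2])/d[2]
E
python3 - <<'E'
from h import *; from cell import *
p=read_camera("top")
for u,v in((335,278),(411,288),(315,445),(385,455)):
    for z in(.018,.023,.031): print((u,v),z,np.round(w2b(unproj(p,(230+(u+.5)/6-.5,80+(v+.5)/6-.5),z)),4))
E
```

```text
(335, 278) 0.018 [0.1221 0.0219 0.018 ]
(335, 278) 0.023 [0.1205 0.0217 0.023 ]
(335, 278) 0.031 [0.1179 0.0213 0.031 ]
(411, 288) 0.018 [ 0.124  -0.0173  0.018 ]
(411, 288) 0.023 [ 0.1224 -0.0174  0.023 ]
(411, 288) 0.031 [ 0.1198 -0.0176  0.031 ]
(315, 445) 0.018 [0.0334 0.0156 0.018 ]
(315, 445) 0.023 [0.0321 0.0154 0.023 ]
(315, 445) 0.031 [0.0301 0.015  0.031 ]
(385, 455) 0.018 [ 0.0349 -0.0202  0.018 ]
(385, 455) 0.023 [ 0.0336 -0.0204  0.023 ]
(385, 455) 0.031 [ 0.0315 -0.0205  0.031 ]
```

The stone's front edge is at box x≈0.122, so its rear is at ≈0.012, only just past the step. I'll push about 7 mm more with a steeper lean, so the body stays clear of the bolt.

Run:
```python
from fk import *
P=np.array(json.load(open("P.json")))
R=toolR(BY,np.radians(58))
plan(b2w([.024,0,.0265])-.066*R.apply([0,0,1]),R,4)
print(tipik(P,[.024,0,.0265],58,cur()[2]["qpos"]))
```

```text
0 off [-0.8 -0.2  1.7] rot [0.0001 0.0348 0.0003]
1 off [-0.8 -0.2  1.6] rot [0.0001 0.0348 0.0003]
2 off [-0.9 -0.2  1.6] rot [0.0001 0.0348 0.0003]
3 off [-0.9 -0.2  1.6] rot [0.0001 0.0348 0.0003]
total tool-frame at start [-3.  -0.6  6.7] rv [0.0005 0.1394 0.0011]
(array([-0.09668841,  0.80031631,  2.10933366,  3.22632095,  0.78103269,
       -1.59386468]), np.float64(9.71445146547012e-16))
```

apply_moves(
  motion=[
    {"offset":[-1,0,1],"rotation":[0,0.035,0]},
    {"offset":[-1,0,1.5],"rotation":[0,0.035,0]},
    {"offset":[-1,0,2],"rotation":[0,0.035,0]},
    {"offset":[-1,0,2],"rotation":[0,0.033,0]},
    {"offset":[0,0,0],"rotation":[0,0,0]},
  ],
)

```text
time: 21.45
tool_pos: [0.62, 0.0011, 0.0615]
tool_rot: [3.14, -1.016, -0.165]
contact_force: [-2.0, -0.3, 0.5]
opening: 0.0006
```

Run:
```python
from fk import *
from cell import *
st()
R=toolR(BY,np.radians(58))
plan(b2w([.024,0,.026])-.066*R.apply([0,0,1]),R,2)
p=read_camera("top"); g=cv2.cvtColor(p["img"],cv2.COLOR_RGB2BGR)
cv2.imwrite(f"pics/top9.png",cv2.resize(g[80:180,230:360],None,fx=6,fy=6,interpolation=cv2.INTER_CUBIC))
```

```text
t 21.45 tcp [0.62   0.0011 0.0615] rot [ 3.1397 -1.0158 -0.165 ] F [-2.  -0.3  0.5] open 0.0006
 tip box [ 0.0222 -0.0005  0.0267] tcp box [-0.0339 -0.0005  0.0615] q [-0.097  0.801  2.116  3.225  0.792 -1.594]
0 off [ 0.3 -0.3  1. ] rot [ 0.0001 -0.0018  0.0005]
1 off [ 0.3 -0.3  1. ] rot [ 0.0001 -0.0018  0.0005]
total tool-frame at start [ 0.6 -0.5  2. ] rv [ 0.0001 -0.0035  0.0011]
```

View pics/top9.png

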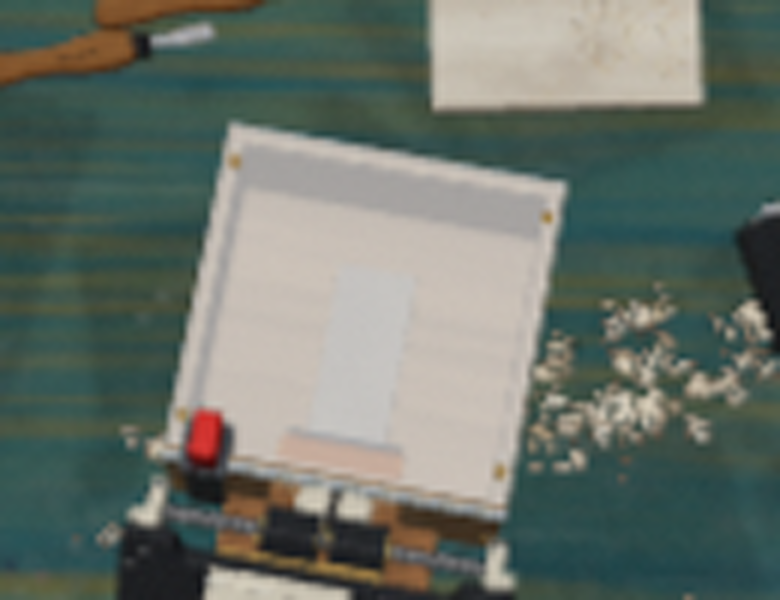

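apply_moves(
  motion=[
    {"offset":[1,0,1.7],"rotation":[0,0,0]},
    {"offset":[1,0,1.7],"rotation":[0,0,0]},
    {"offset":[0,0,0],"rotation":[0,0,0]},
  ],
)

```text
time: 21.75
tool_pos: [0.6239, 0.0006, 0.062]
tool_rot: [3.14, -1.012, -0.165]
contact_force: [-2.2, -0.2, 0.1]
opening: 0.0004
```

Run:
```python
from fk import *
st()
R=toolR(BY,np.radians(58))
plan(b2w([-.08,0,.032])-.066*R.apply([0,0,1]),R,8)
```

```text
t 21.75 tcp [6.239e-01 6.000e-04 6.200e-02] rot [ 3.1398 -1.0117 -0.1649] F [-2.2 -0.2  0.1] open 0.0004
 tip box [ 0.026  -0.0004  0.027 ] tcp box [-0.03   -0.0004  0.062 ] q [-0.098  0.799  2.104  3.225  0.774 -1.595]
0 off [ -6.5  -0.1 -11.6] rot [0.     0.0001 0.0001]
4 off [ -6.5  -0.1 -11.6] rot [0.     0.0001 0.0001]
7 off [ -6.5  -0.  -11.6] rot [0.     0.0001 0.0001]
total tool-frame at start [-52.   -0.4 -92.5] rv [0.     0.0006 0.0011]
```

apply_moves(
  motion=[
    {"offset":[-6,0,-11],"rotation":[0,0,0]},
    {"offset":[-6,0,-12],"rotation":[0,0,0]},
    {"offset":[-6,0,-12],"rotation":[0,0,0]},
    {"offset":[-6,0,-12],"rotation":[0,0,0]},
    {"offset":[-6,0,-12],"rotation":[0,0,0]},
    {"offset":[-6,0,-12],"rotation":[0,0,0]},
    {"offset":[-6,0,-12],"rotation":[0,0,0]},
    {"offset":[-6,0,-12],"rotation":[0,0,0]},
  ],
)

```text
time: 22.42
tool_pos: [0.5239, 0.0172, 0.0773]
tool_rot: [-3.141, -1.028, -0.169]
contact_force: [0.0, 0.3, -0.7]
opening: 0.0003
```

Run:
```python
from fk import *
from cell import *
st()
for c in("scene","top"):
    p=read_camera(c); g=cv2.cvtColor(p["img"],cv2.COLOR_RGB2BGR)
    g=g[150:250,190:320] if c=="scene" else g[80:180,230:360]
    cv2.imwrite(f"pics/{c}10.png",cv2.resize(g,None,fx=6,fy=6,interpolation=cv2.INTER_CUBIC))
```

```text
t 22.42 tcp [0.5239 0.0172 0.0773] rot [-3.1406 -1.0284 -0.1688] F [ 0.   0.3 -0.7] open 0.0003
 tip box [-0.0748 -0.0007  0.0432] tcp box [-0.1313 -0.0007  0.0773] q [-0.075  0.767  2.372  3.234  1.026 -1.57 ]
```

View pics/scene10.png

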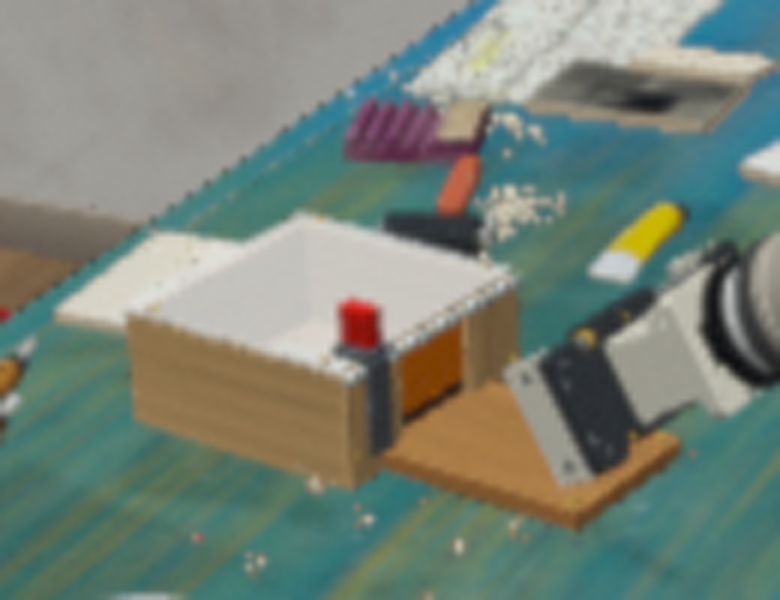

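View pics/top10.png

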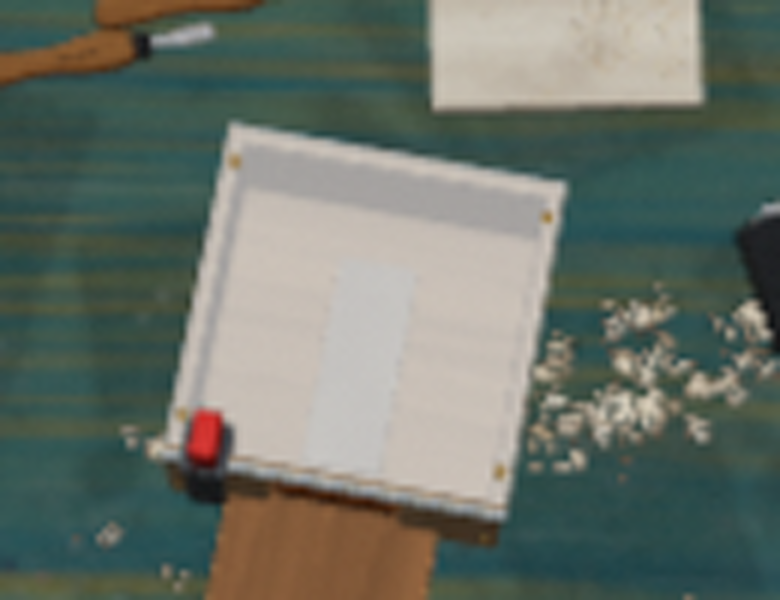

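The flap is shut (flat orange panel at crop (432,370)). The stone lies on the floor at top crop (360,365), with its front at row 263. I'll push the fin back from its left side with the closed, tilted fingers.

Run:
```python
from fk import *
P=np.array(json.load(open("P.json")))
q=cur()[2]["qpos"]
for l in ([-.07,.06,.12],[-.04,.12,.12],[.006,.12,.1],[.006,.025,.1]):
    for t in (50,58):
        a,e=tipik(P,l,t,q); print(l,t,np.round(a,3),round(e,5))
R=toolR(BY,np.radians(52))
plan(b2w([-.05,.12,.12])-.066*R.apply([0,0,1]),R,10)
```

```text
[-0.07, 0.06, 0.12] 50 [ 0.087  0.447  2.19   3.659  0.399 -1.889] 0.0
[-0.07, 0.06, 0.12] 58 [ 0.106  0.522  2.272  3.513  0.682 -1.717] 0.0
[-0.04, 0.12, 0.12] 50 [ 0.209  0.506  2.044  4.021  0.374 -2.166] 0.0
[-0.04, 0.12, 0.12] 58 [ 0.233  0.565  2.122  3.755  0.611 -1.873] 0.0
[0.006, 0.12, 0.1] 50 [ 0.172  0.589  1.949  3.979  0.35  -2.154] 0.0
[0.006, 0.12, 0.1] 58 [ 0.192  0.644  2.024  3.712  0.585 -1.866] 0.0
[0.006, 0.025, 0.1] 50 [-0.038  0.551  2.051  3.439  0.342 -1.769] 0.0
[0.006, 0.025, 0.1] 58 [-0.03   0.613  2.132  3.342  0.621 -1.662] 0.0
0 off [  8.8 -12.1  -1.8] rot [ 0.     -0.0117 -0.0001]
1 off [  8.7 -12.1  -1.9] rot [ 0.     -0.0117 -0.0001]
2 off [  8.7 -12.1  -2. ] rot [ 0.     -0.0117 -0.0001]
3 off [  8.7 -12.1  -2.1] rot [ 0.     -0.0117 -0.0001]
4 off [  8.7 -12.1  -2.2] rot [ 0.     -0.0117 -0.0001]
5 off [  8.7 -12.1  -2.3] rot [ 0.     -0.0117 -0.0001]
6 off [  8.6 -12.1  -2.4] rot [ 0.     -0.0117 -0.0001]
7 off [  8.6 -12.1  -2.5] rot [ 0.     -0.0117 -0.0001]
8 off [  8.6 -12.1  -2.6] rot [ 0.     -0.0117 -0.0001]
9 off [  8.5 -12.1  -2.7] rot [ 0.     -0.0117 -0.0001]
total tool-frame at start [  87.7 -120.6  -17.6] rv [ 0.0004 -0.1174 -0.0005]
```

Run:
```python
from fk import *
R=toolR(BY,np.radians(58))
plan(b2w([-.06,.115,.118])-.066*R.apply([0,0,1]),R,9)
```

```text
0 off [  8.2 -12.8  -2.8] rot [ 0.     -0.0014 -0.0001]
4 off [  8.2 -12.8  -2.9] rot [ 0.     -0.0014 -0.0001]
8 off [  8.2 -12.8  -2.9] rot [ 0.     -0.0014 -0.0001]
total tool-frame at start [  73.9 -115.6  -25.6] rv [ 0.0004 -0.0127 -0.0005]
```

apply_moves(
  motion=[
    {"offset":[8,-8,-4],"rotation":[0,-0.001,0]},
    {"offset":[8,-12,-4],"rotation":[0,-0.001,0]},
    {"offset":[8,-13,-3],"rotation":[0,-0.001,0]},
    {"offset":[8,-13,-3],"rotation":[0,-0.001,0]},
    {"offset":[8,-13,-3],"rotation":[0,-0.001,0]},
    {"offset":[8,-13,-3],"rotation":[0,-0.001,0]},
    {"offset":[8,-13,-3],"rotation":[0,-0.001,0]},
    {"offset":[8,-13,-3],"rotation":[0,-0.001,0]},
    {"offset":[6,-12,0],"rotation":[0,-0.001,0]},
    {"offset":[0,0,0],"rotation":[0,0,0]},
  ],
)

```text
time: 23.35
tool_pos: [0.5695, 0.1289, 0.1598]
tool_rot: [-3.116, -1.028, -0.192]
contact_force: [-0.2, 0.9, 0.6]
opening: 0.0005
```

Run:
```python
from fk import *
st()
R=toolR(BY,np.radians(58))
plan(b2w([.006,.115,.102])-.066*R.apply([0,0,1]),R,6)
```

```text
t 23.35 tcp [0.5695 0.1289 0.1598] rot [-3.1165 -1.0278 -0.1915] F [-0.2  0.9  0.6] open 0.0005
 tip box [-0.0484  0.1173  0.1257] tcp box [-0.1049  0.1171  0.1598] q [ 0.235  0.552  2.151  3.73   0.639 -1.834]
0 off [1.5 0.4 9.8] rot [-0.0007 -0.0026 -0.0021]
1 off [1.5 0.4 9.8] rot [-0.0007 -0.0026 -0.0021]
2 off [1.5 0.4 9.8] rot [-0.0007 -0.0026 -0.0021]
3 off [1.5 0.4 9.8] rot [-0.0007 -0.0026 -0.0021]
4 off [1.6 0.4 9.8] rot [-0.0007 -0.0026 -0.0021]
5 off [1.6 0.3 9.8] rot [-0.0007 -0.0026 -0.0021]
total tool-frame at start [ 8.8  2.2 58.9] rv [-0.0042 -0.0157 -0.0126]
```

apply_moves(
  motion=[
    {"offset":[1.5,0.5,10],"rotation":[-0.001,-0.003,-0.002]},
    {"offset":[1.5,0.5,10],"rotation":[-0.001,-0.003,-0.002]},
    {"offset":[1.5,0.5,10],"rotation":[-0.001,-0.003,-0.002]},
    {"offset":[1.5,0.5,10],"rotation":[-0.001,-0.003,-0.002]},
    {"offset":[1.5,0,10],"rotation":[0,-0.003,-0.002]},
    {"offset":[1.5,0,9],"rotation":[0,0,-0.002]},
    {"offset":[0,0,0],"rotation":[0,0,0]},
  ],
)

```text
time: 23.93
tool_pos: [0.6305, 0.1158, 0.1357]
tool_rot: [-3.136, -1.015, -0.172]
contact_force: [0.1, 0.1, -0.5]
opening: 0.0006
```

Run:
```python
from fk import *
from cell import *
st()
R=toolR(BY,np.radians(58))
plan(b2w([.008,.085,.101])-.066*R.apply([0,0,1]),R,4)
for c in("scene","top"):
    p=read_camera(c); g=cv2.cvtColor(p["img"],cv2.COLOR_RGB2BGR)
    g=g[150:250,190:320] if c=="scene" else g[80:180,230:360]
    cv2.imwrite(f"pics/{c}11.png",cv2.resize(g,None,fx=6,fy=6,interpolation=cv2.INTER_CUBIC))
```

```text
t 23.93 tcp [0.6305 0.1158 0.1357] rot [-3.1361 -1.0145 -0.1724] F [ 0.1  0.1 -0.5] open 0.0006
 tip box [0.0135 0.1144 0.1009] tcp box [-0.0426  0.1143  0.1357] q [ 0.174  0.646  2.015  3.688  0.577 -1.854]
0 off [-0.6  7.3 -1.2] rot [-0.0002 -0.0006 -0.0007]
2 off [-0.6  7.3 -1.2] rot [-0.0002 -0.0006 -0.0007]
3 off [-0.7  7.3 -1.2] rot [-0.0002 -0.0006 -0.0007]
total tool-frame at start [-2.5 29.3 -4.7] rv [-0.0009 -0.0022 -0.0028]
```

View pics/scene11.png

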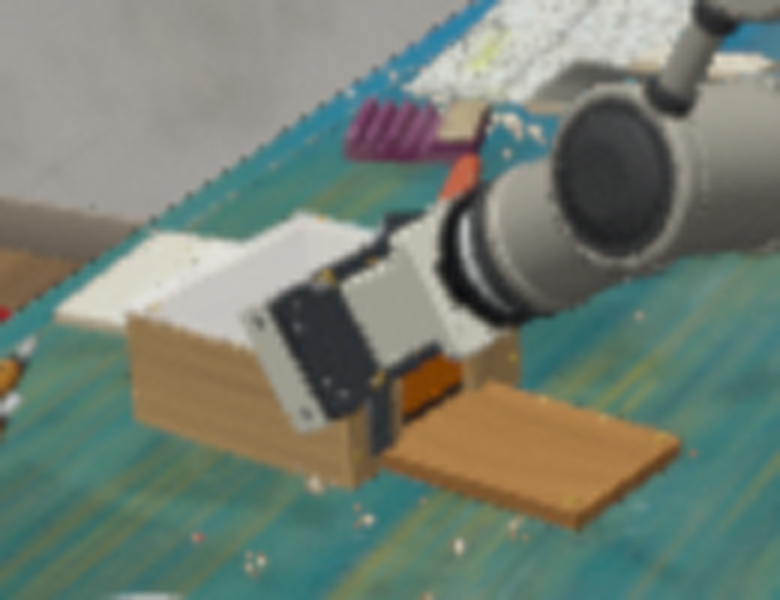

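View pics/top11.png

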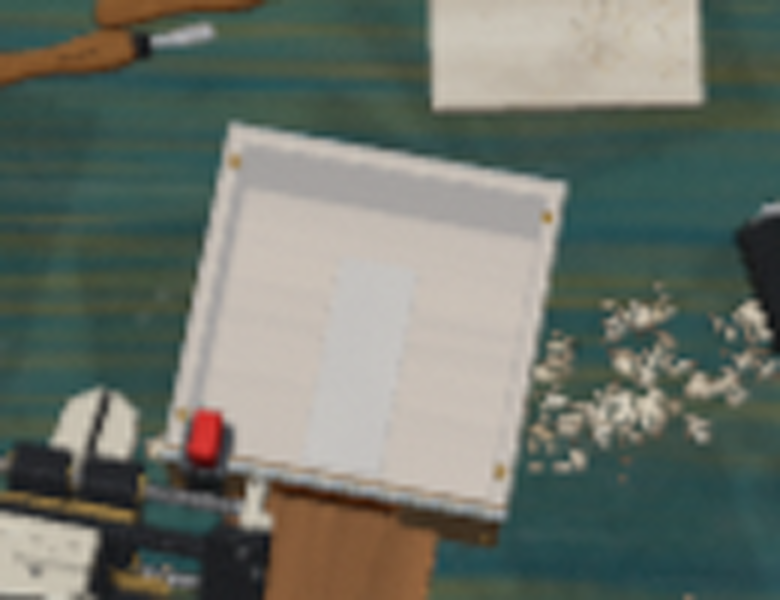

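The way is clear: the fingertips at (97,430) are left of the fin (205,437). Pushing toward the box's −y.

apply_moves(
  motion=[
    {"offset":[-1,7,-2],"rotation":[0,-0.001,-0.001]},
    {"offset":[-1,7.5,-1.5],"rotation":[0,-0.001,-0.001]},
    {"offset":[-0.5,7.5,-1],"rotation":[0,-0.001,-0.001]},
    {"offset":[0,7.5,0],"rotation":[0,0,0]},
    {"offset":[0,7.5,0],"rotation":[0,0,0]},
    {"offset":[0,7.5,0],"rotation":[0,0,0]},
    {"offset":[0,7.5,0],"rotation":[0,0,0]},
  ],
)

```text
time: 24.62
tool_pos: [0.6122, 0.0672, 0.1358]
tool_rot: [3.14, -1.008, -0.157]
contact_force: [1.4, 1.0, -0.1]
opening: 0.0004
```

Run:
```python
from fk import *
st()
R=toolR(BY,np.radians(58))
plan(b2w([.008,.033,.101])-.066*R.apply([0,0,1]),R,4)
```

```text
t 24.62 tcp [0.6122 0.0672 0.1358] rot [ 3.14   -1.0079 -0.1572] F [ 1.4  1.  -0.1] open 0.0004
 tip box [0.0033 0.0638 0.1006] tcp box [-0.0525  0.0634  0.1358] q [ 0.061  0.617  2.1    3.475  0.599 -1.732]
0 off [0.6 7.6 0.9] rot [-0.0017  0.0011  0.0013]
2 off [0.6 7.6 0.9] rot [-0.0017  0.0011  0.0013]
3 off [0.6 7.6 0.9] rot [-0.0017  0.0011  0.0013]
total tool-frame at start [ 2.4 30.4  3.6] rv [-0.0067  0.0044  0.0052]
```

apply_moves(
  motion=[
    {"offset":[0.5,7.5,1],"rotation":[-0.002,0.001,0.001]},
    {"offset":[0.5,7.5,1],"rotation":[-0.002,0.001,0.001]},
    {"offset":[0.5,7.5,1],"rotation":[-0.002,0.001,0.001]},
    {"offset":[0.5,5,1],"rotation":[0,0.001,0.001]},
  ],
)

```text
time: 24.95
tool_pos: [0.6095, 0.0401, 0.1353]
tool_rot: [3.139, -1.009, -0.159]
contact_force: [-1.0, 1.9, 0.5]
opening: 0.0003
```

Run:
```python
from fk import *
from cell import *
st()
for c in("top",):
    p=read_camera(c); g=cv2.cvtColor(p["img"],cv2.COLOR_RGB2BGR)
    g=g[150:250,190:320] if c=="scene" else g[80:180,230:360]
    cv2.imwrite(f"pics/{c}12.png",cv2.resize(g,None,fx=6,fy=6,interpolation=cv2.INTER_CUBIC))
```

```text
t 24.95 tcp [0.6095 0.0401 0.1353] rot [ 3.1391 -1.0088 -0.1592] F [-1.   1.9  0.5] open 0.0003
 tip box [0.0051 0.0364 0.1001] tcp box [-0.0507  0.0361  0.1353] q [-0.005  0.613  2.123  3.375  0.611 -1.68 ]
```

View pics/top12.png

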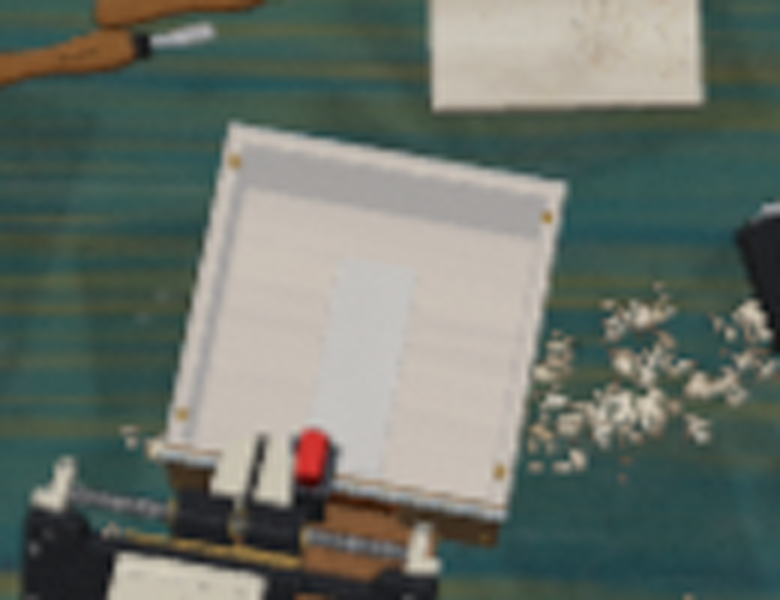

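The fin is at (312,455), about 5–6 mm short of shut. Pushing the rest in small steps while watching the force.

apply_moves(
  motion=[
    {"offset":[0,3,0],"rotation":[0,0,0]},
    {"offset":[0,2,0],"rotation":[0,0,0]},
  ],
)

```text
time: 25.17
tool_pos: [0.6085, 0.0347, 0.1353]
tool_rot: [3.139, -1.009, -0.159]
contact_force: [1.7, 1.4, -0.2]
opening: 0.0003
```

apply_moves(
  motion=[
    {"offset":[0,2,0],"rotation":[0,0,0]},
    {"offset":[0,1.5,0],"rotation":[0,0,0]},
  ],
)

```text
time: 25.33
tool_pos: [0.6079, 0.0314, 0.1354]
tool_rot: [3.139, -1.009, -0.158]
contact_force: [1.0, 1.3, -0.1]
opening: 0.0005
```

Run:
```python
from fk import *
from cell import *
st()
for c in("top",):
    p=read_camera(c); g=cv2.cvtColor(p["img"],cv2.COLOR_RGB2BGR)
    h=cv2.cvtColor(p["img"],cv2.COLOR_RGB2HSV)[120:175,250:310]
    m=((h[...,0]<8)|(h[...,0]>172))&(h[...,1]>150)&(h[...,2]>100)
    print("red centroid",np.argwhere(m).mean(0)[::-1]+[250,120],m.sum())
    g0=cv2.imread("pics/top0.png"); h=cv2.cvtColor(g0,cv2.COLOR_BGR2HSV)[120:175,250:310]
    m=((h[...,0]<8)|(h[...,0]>172))&(h[...,1]>150)&(h[...,2]>100)
    print("red start",np.argwhere(m).mean(0)[::-1]+[250,120],m.sum())
```

```text
t 25.33 tcp [0.6079 0.0314 0.1354] rot [ 3.1392 -1.0089 -0.1582] F [ 1.   1.3 -0.1] open 0.0005
 tip box [0.005  0.0277 0.1002] tcp box [-0.0509  0.0274  0.1354] q [-0.027  0.61   2.132  3.339  0.614 -1.663]
red centroid [284.67741935 156.09677419] 31
red start [283.67567568 156.10810811] 37
```

apply_moves(
  motion=[
    {"offset":[0,1.5,0],"rotation":[0,0,0]},
    {"offset":[0,1,0],"rotation":[0,0,0]},
  ],
)

```text
time: 25.55
tool_pos: [0.6075, 0.0289, 0.1353]
tool_rot: [3.139, -1.009, -0.158]
contact_force: [1.4, 1.3, -0.1]
opening: 0.0007
```

apply_moves(
  motion=[
    {"offset":[0,1,0],"rotation":[0,0,0]},
    {"offset":[0,1,0],"rotation":[0,0,0]},
  ],
)

```text
time: 25.72
tool_pos: [0.6073, 0.0278, 0.1353]
tool_rot: [3.138, -1.009, -0.154]
contact_force: [2.7, 7.7, -0.6]
opening: 0.0006
```

Run:
```python
from fk import *
from cell import *
st()
for c in("scene","top"):
    p=read_camera(c); g=cv2.cvtColor(p["img"],cv2.COLOR_RGB2BGR)
    g=g[150:250,190:320] if c=="scene" else g[120:180,250:330]
    cv2.imwrite(f"pics/{c}13.png",cv2.resize(g,None,fx=6 if c=="scene" else 10,fy=6 if c=="scene" else 10,interpolation=cv2.INTER_CUBIC))
```

```text
t 25.72 tcp [0.6073 0.0278 0.1353] rot [ 3.138  -1.0089 -0.154 ] F [ 2.7  7.7 -0.6] open 0.0006
 tip box [0.005  0.0241 0.1002] tcp box [-0.0509  0.0236  0.1353] q [-0.038  0.609  2.135  3.319  0.616 -1.654]
```

View pics/top13.png

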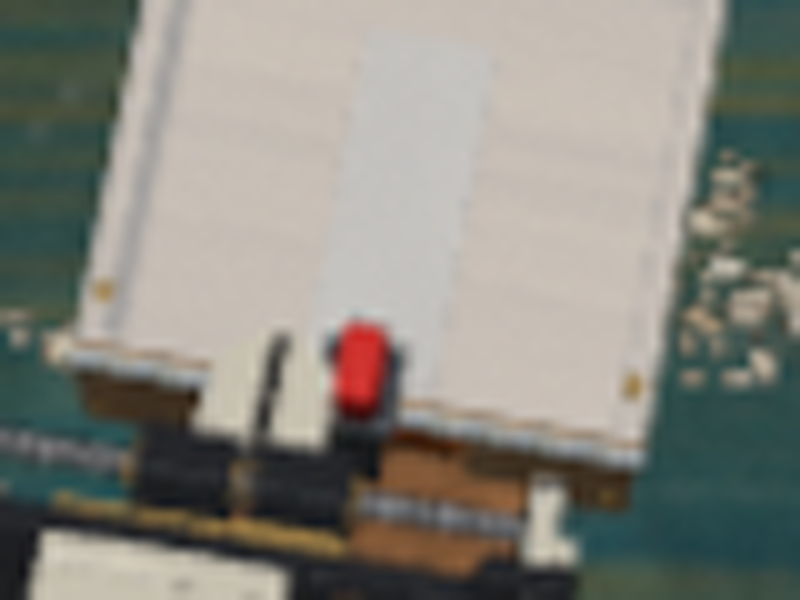

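View pics/scene13.png

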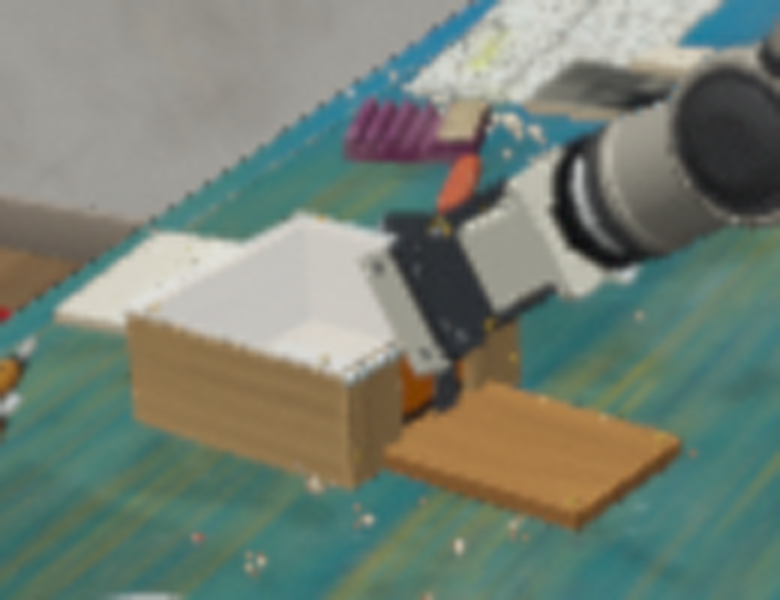

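The force jumped to 7.7 N, so the bolt is against its shut stop, and the fin is back at the middle. Moving off sideways, then up and back.

apply_moves(
  motion=[
    {"offset":[0,-8,0],"rotation":[0,0,0]},
    {"offset":[0,-10,-2],"rotation":[0,0,0]},
    {"offset":[6,-6,-10],"rotation":[0,0,0]},
    {"offset":[6,0,-16],"rotation":[0,0,0]},
    {"offset":[6,0,-18],"rotation":[0,0,0]},
    {"offset":[6,0,-18],"rotation":[0,0,0]},
    {"offset":[6,0,-18],"rotation":[0,0,0]},
    {"offset":[6,0,-18],"rotation":[0,0,0]},
    {"offset":[0,0,0],"rotation":[0,0,0]},
    {"offset":[0,0,0],"rotation":[0,0,0]},
  ],
)

```text
time: 26.65
tool_pos: [0.5435, 0.0614, 0.2216]
tool_rot: [-3.141, -1.008, -0.163]
contact_force: [0.8, 0.2, 0.0]
opening: 0.0005
```

Run:
```python
from fk import *
from cell import *
st()
for c in("scene","top"):
    p=read_camera(c); g=cv2.cvtColor(p["img"],cv2.COLOR_RGB2BGR)
    if c=="top":
        h=cv2.cvtColor(p["img"],cv2.COLOR_RGB2HSV)[120:175,250:310]
        m=((h[...,0]<8)|(h[...,0]>172))&(h[...,1]>150)&(h[...,2]>100)
        print("red centroid",np.argwhere(m).mean(0)[::-1]+[250,120],m.sum())
        cv2.imwrite("pics/topfull14.png",g)
    print([ (np.round(w2b(d["location"]),4),round(d["score"],2)) for d in tip_of("bolt_grip",p)[:2]],[ (np.round(w2b(d["location"]),4),round(d["score"],2)) for d in tip_of("whetstone",p)[:2]])
    g=g[150:250,190:320] if c=="scene" else g[80:180,230:360]
    cv2.imwrite(f"pics/{c}14.png",cv2.resize(g,None,fx=6,fy=6,interpolation=cv2.INTER_CUBIC))
```

```text
t 26.65 tcp [0.5435 0.0614 0.2216] rot [-3.1413 -1.0081 -0.1634] F [0.8 0.2 0. ] open 0.0005
 tip box [-0.0636  0.0464  0.1864] tcp box [-0.1194  0.0462  0.2216] q [ 0.059  0.342  2.223  3.576  0.457 -1.846]
[(array([0.0052, 0.0052, 0.1047]), 0.64)] [(array([-0.2324, -0.4476, -0.0017]), 0.19)]
red centroid [285.5 156.5] 36
[(array([ 0.0025, -0.0012,  0.0946]), 0.46)] []
```

View pics/scene14.png

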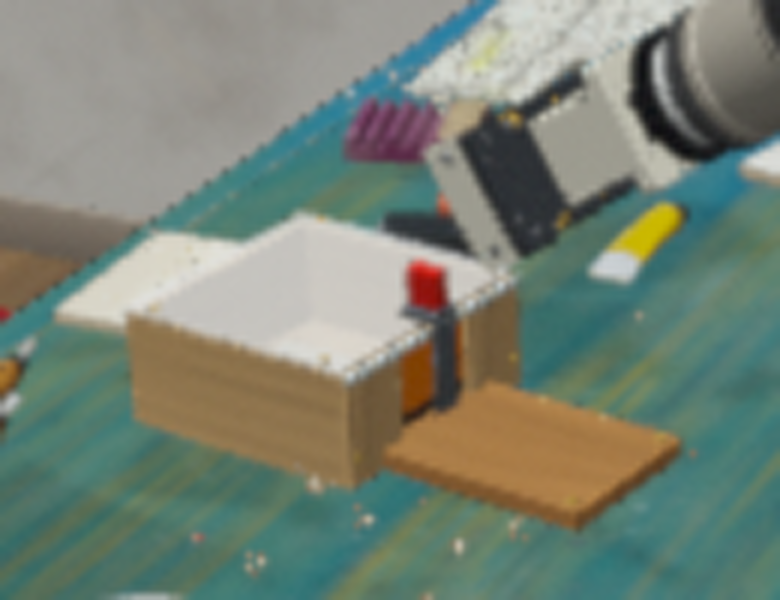

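View pics/top14.png

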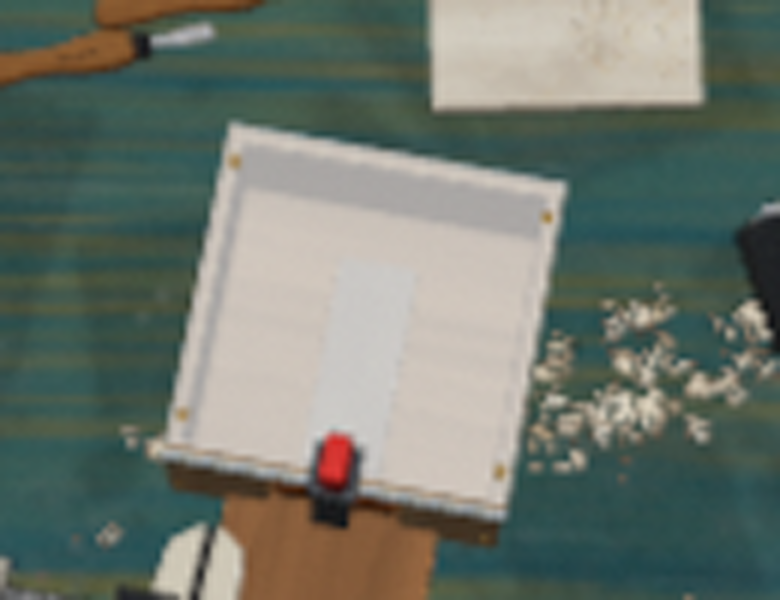

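View pics/topfull14.png

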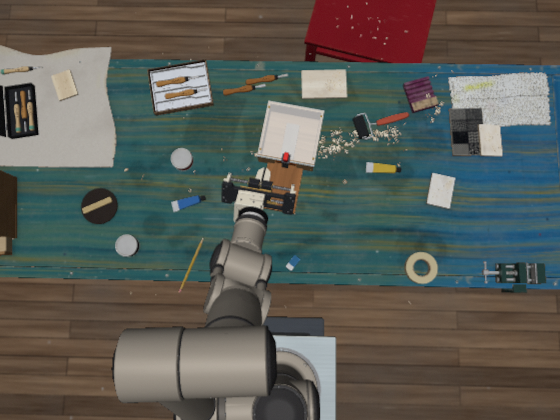

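Run:
```python
from h import *; from cell import *
p=read_camera("top")
for z in(.1,.112): print(np.round(w2b(unproj(p,(285.5,156.5),z)),4))
for u,v in((340,258),(416,268)): print(np.round(w2b(unproj(p,(230+(u+.5)/6-.5,80+(v+.5)/6-.5),.023)),4))
```

```text
[0.0059 0.0007 0.1   ]
[0.0028 0.0002 0.112 ]
[0.1314 0.0211 0.023 ]
[ 0.1333 -0.018   0.023 ]
```

The bolt measures about 0 mm. The stone's centre is at box x≈0.077, y≈0.002, the flap is shut and the robot is clear. Handing in.

```bash
python3 -c "
from cell import hand_in
print(hand_in())"
```

```text
the job is handed in; nothing more can be done
None
```

The whetstone is in the dust box with the flap shut behind it and the bolt back across the port. I handed the job in at about 27 s of the 72 s allowed; the hand-in gave no verdict.

I slid the bolt aside by its fin and set the stone lengthwise on the sill. To lean the fingers forward I had to flip the wrist, then pushed the stone through the flap and pushed the fin back until it met its stop.

My last checks, all from camera pictures and measured forces:

- **Stone:** it lies on the floor with its centre at about x 0.077 m, y 0.002 m in the box frame. Its rear end is about 12 mm past the step. Its height and flatness are judged only from the picture.
- **Flap:** it hangs shut.
- **Bolt:** the force rose to 7.7 N at the stop, and its fin measures within about 1 mm of fully shut in the top view. The network's reading of the fin disagreed a little between cameras: +5 mm from the scene camera and -1 mm from the top camera.
- **Bystanders:** by eye they sit where they started; I did not measure them again.
- **Stone, network search:** it did not find the stone through the clear roof. It returned one weak false match elsewhere, so the stone's position comes from my own pixel measurement.

During the push the fingertips drifted a few mm up and then down. They briefly pressed on the sill with about 13 N, which I corrected on the way.

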